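# Make up an inlet service kit and a sampling kit

### The job

Make up two kits from the stock standing in front, between the trays and the blue log book (not from the things along the back): the sampling kit in the three-well tray gets the headspace vial, the amber bottle and the smaller of the two beakers, and the inlet service kit in the two-well tray gets the septa jar and the ferrule tin. Put one thing in each well, any well of its tray, upright and flat on the well floor about in the middle; leave the larger beaker and the brass tube union where they are.

Things in the scene. Friction and masses are not known exactly. Their poses are not given: they have to be found in the camera images.
- tray_three: Flat grey plastic kitting tray, 254 x 90 x 10 mm, fixed to the worktop, with three equal square wells in a row along its x axis, each 74 x 74 mm and 4 mm deep (well floor 6 mm above the tray's underside, rim 10 mm), and a small round tab at each end. Origin at the centre of its underside, x along the row; well centres at y = 0 and x = -82, 0 and +82 mm.
- tray_two: Flat grey plastic kitting tray, 172 x 90 x 10 mm, fixed to the worktop, with two equal square wells in a row along its x axis, each 74 x 74 mm and 4 mm deep (well floor 6 mm above the tray's underside, rim 10 mm), and a small round tab at each end. Origin at the centre of its underside, x along the row; well centres at y = 0 and x = -41 and +41 mm.
- septa_jar: White jar with a green screw lid and a green band, 39 mm across, 47 mm high, 50 g, standing. Origin at the centre of its underside, z up.
- ferrule_tin: Low round white closed tin with a dark label strip on top, 55 mm across, 18 mm high over all (firm side wall up to 14 mm), 35 g, lying flat. Origin at the centre of its underside, z up.
- headspace_vial: Slim clear glass vial with a white crimp cap, 23 mm across, 77 mm high, 30 g, standing. Origin at the centre of its underside, z up.
- small_beaker: The smaller of the two glass beakers: 58 mm high, body 42 mm across, flared rim 46 to 48 mm across, thin hollow wall, empty, 40 g. Origin at the centre of its underside, z up.
- large_beaker: The larger beaker, 72 mm high, rim 57 mm across. Not wanted: it stays where it is. Origin at the centre of its underside, z up.
- amber_bottle: The only amber glass bottle, with a white screw cap (32 mm across, from 81 mm up): body 48 mm across, straight at least from 15 to 65 mm up, 102 mm high over all, 160 g, standing. Origin at the centre of its underside, z up.
- brass_union: Brass tube union, a small hexagon fitting 16 x 36 x 14 mm lying flat. Not wanted: it stays where it is. Origin at the centre of its underside, z up.
Mind the look-alikes: they are no part of the job. Leave any purple look-alike of the amber_bottle alone. What is shaped like the septa_jar but red is not meant.

How it is judged (in metres and radians):
At the end, for the whole second after the job is handed in: Vial, amber bottle and smaller beaker in the three-well tray, septa jar and tin in the two-well tray, one per well (over 50 mm apart), within 15 mm of the well centre in tray x and y, on the well floor, upright within 0.06 rad, at rest; larger beaker and union within 20 mm of their starts ((x of headspace_vial in the frame of tray_three between -0.097 and -0.067 m or x of headspace_vial in the frame of tray_three between -0.015 and 0.015 m or x of headspace_vial in the frame of tray_three between 0.067 and 0.097 m) and y of headspace_vial in the frame of tray_three between -0.015 and 0.015 m and z of headspace_vial in the frame of tray_three between 0.003 and 0.0085 m and angle between each of headspace_vial, small_beaker, amber_bottle, septa_jar, ferrule_tin's own z axis and vertical below 0.06 rad and linear speed of each of headspace_vial, small_beaker, amber_bottle, septa_jar, ferrule_tin below 0.02 m/s and (x of small_beaker in the frame of tray_three between -0.097 and -0.067 m or x of small_beaker in the frame of tray_three between -0.015 and 0.015 m or x of small_beaker in the frame of tray_three between 0.067 and 0.097 m) and y of small_beaker in the frame of tray_three between -0.015 and 0.015 m and z of small_beaker in the frame of tray_three between 0.003 and 0.0085 m and (x of amber_bottle in the frame of tray_three between -0.097 and -0.067 m or x of amber_bottle in the frame of tray_three between -0.015 and 0.015 m or x of amber_bottle in the frame of tray_three between 0.067 and 0.097 m) and y of amber_bottle in the frame of tray_three between -0.015 and 0.015 m and z of amber_bottle in the frame of tray_three between 0.003 and 0.0085 m and (x of septa_jar in the frame of tray_two between -0.056 and -0.026 m or x of septa_jar in the frame of tray_two between 0.026 and 0.056 m) and y of septa_jar in the frame of tray_two between -0.015 and 0.015 m and z of septa_jar in the frame of tray_two between 0.003 and 0.0085 m and (x of ferrule_tin in the frame of tray_two between -0.056 and -0.026 m or x of ferrule_tin in the frame of tray_two between 0.026 and 0.056 m) and y of ferrule_tin in the frame of tray_two between -0.015 and 0.015 m and z of ferrule_tin in the frame of tray_two between 0.003 and 0.0085 m and horizontal distance between headspace_vial and small_beaker above 0.05 m and horizontal distance between each of headspace_vial, small_beaker and amber_bottle above 0.05 m and horizontal distance between septa_jar and ferrule_tin above 0.05 m); the robot touches nothing.
It fails at once if the large beaker is shifted by more than 20 mm or tipped (distance of large_beaker from where it was at the start of the episode above 0.02 m or angle between large_beaker's own z axis and vertical above 0.3 rad).
It fails at once if the brass union is shifted by more than 20 mm or tipped (distance of brass_union from where it was at the start of the episode above 0.02 m or angle between brass_union's own z axis and vertical above 0.3 rad).
It also fails if it takes over 115 s, if anything falls off the work surface, if the arm or the gripper's body presses on something with over 40 N, if the wrist force passes 120 N, or if a joint passes its speed limit or range.

### The arm

A 6-joint arm with a two-finger parallel gripper is mounted at the origin on a cart in front of the work surface, level with it; the furniture and walls round the work are solid. World frame = base frame: x ahead of the robot, y to its left, z up, the work surface at z = 0. Lengths are in m, angles in degrees, forces in N, time in s.
With the tool pointing down it reaches from about 0.25 to 0.725 m from the base axis. Payload 9.7 kg.
Tool frame: the origin (TCP) lies at the very end of the fingers, on their centre line; the grasp point (between the pads) lies 19 mm behind it; z points along the fingers, y is the direction in which the jaws open and shut (so a half turn about z gives the same grasp; the last joint's range is limited). The gripper opens to 85 mm and grips with 20 to 120 N. Pads are 22 mm wide; open, the fingers measure 114 mm over their backs; the gripper's body (76 mm by 85 mm) begins 54 mm behind the grasp point. The pads swing forward as they close: fully open they stand 13 mm farther back than shut.
Start: joints at [71.963, 4.979, 10.078, 95.1, 0, 90], TCP at [0.17, 0.523, 0.231] pointing down, gripper open.
Joint ranges: [-179.16, 179.16], [-48.56, 103.87], [-65.8, 70.77], [-126.05, 130.52], [-82.76, 87.17], [-180, 180]. Speed limits (degrees/s): [127.2, 127.2, 147.25, 180, 180, 180].

### API

Orientations are given as [roll, pitch, yaw] about the fixed x, y, z axes, in that order (R = Rz(yaw) Ry(pitch) Rx(roll)).
In Python, from workcell import bot gives the robot as it stands. The module is installed in compiled form; this text tells all that it offers.
- The arm moves only by the tool step_arm, never from a script. Its arguments are lists of equal length, an entry for each row: "dr": the turn, a rotation vector about the tool's x, y, z in rad, a list of three; "xyz": the shift along the tool's x, y, z in units of 40 mm (1.0 is 40 mm), a list of three; "gripper": the opening, from 0 (shut) to 1 (fully open). In form: {"dr": [[wx, wy, wz], ...], "xyz": [[x, y, z], ...], "gripper": [gripper, ...]}. A call has exactly 8 rows; each row is the pose to reach, as a shift and turn from the pose commanded when the call began, along the tool's axes at that moment; what a row does not reach only later rows make up. A row lasts 1/10 s, in which the tool goes at most 50 mm and 8.59 degrees, less where a joint would pass 70% of its speed; a pose out of reach is approached as far as the arm can. A call with a gripper value outside its range is refused whole. The fingers move at their own pace and stop on an object; "squeeze" is the grip in N (left out, the last holds). Time passes only in rows, so rows that repeat a pose let the fingers close, or fill a call up. It gives the time, the measured TCP pose, the force and the opening at its end, in the units of the state.
- bot.get_obs(): the state, without advancing time (a new reading comes with each control period).
- bot.camera(name): name is "scene" or "side" or "wrist"; returns a dict with "image" (480x640x3 uint8, red, green, blue), "camera_matrix" (3x3 intrinsics, pixels), "R" (3x3) and "t" (3): a world point X has camera coordinates R X + t. Camera axes: x right, y down, z forward; pixel columns grow to the right and rows downward; lengths in m; the calibration is good to about 2 mm. A picture is of the moment at which its call begins. There is no depth.
- bot.job_done(): hands the job in, once; it reports no verdict.
Trained networks look in a picture, given as the dict that the camera call returned (one of the last four; its "shot" number tells which), for a name from the list of things; names that differ only in an ending like _2 or _b are one class to them, and where a whole thing is asked for, a point or a joint stands for the part that bears it (a point fixed in the world has none). Each returns a list of dicts, best first, with "p" (0 to 1); they miss things now and then, are a little off and sometimes report something else, mostly with a low value. They report only what shows in the picture. A call takes as long as a camera call. They do not tell look-alikes from the thing itself.
- bot.regions_of(picture, thing): "region" (480x640 bool, what is visible of it) and "box" ([centre column, centre row, width, height] in pixels, round what is visible of it).
The state is a dict: "time": time; "q": joint angles; "qd": joint speeds; "joint_efforts": joint torques, N m; "ee_pos": TCP position; "tcp_rot": TCP orientation; "wrist_force": force on the tool from outside, world axes, zero at the start; "torque": the same for the moment, N m; "opening": finger opening in m.
Only numpy, scipy, OpenCV 4.12 (cv2) and the standard library are available. Lean on these libraries where they do the work, as an engineer would, in place of code of your own. Each camera call takes 0.05 s, during which the arm holds its last target.

## Working session

There is one attempt and no reset: what is moved stays moved. The work goes in short steps, Python scripts to look and compute and a tool call to move; the robot and the scene stay as the last step left them, time stands still between calls to the robot, and variables do not carry over. Pictures are saved under pics/ and viewed, and the job is handed in when it is done.

Besides the shell and the picture viewer there is one more tool, called after ">>>" by a JSON object that holds its "method" and its "body", one argument or row to a line. step_arm: Moves the arm, as the interface text tells. Its arguments: {"type":"object","properties":{"dr":{"type":"array"},"xyz":{"type":"array"},"gripper":{"type":"array"},"squeeze":{"type":"number"}},"required":["dr","xyz","gripper"]}

```bash
mkdir -p pics; python3 - <<'E'
from workcell import bot
import cv2,pickle
o=bot.get_obs()
for k,v in o.items(): print(k,v)
for n in ["scene","side","wrist"]:
    p=bot.camera(n); cv2.imwrite(f"pics/{n}0.png",p["image"][:,:,::-1]); pickle.dump(p,open(f"{n}0.pkl","wb"))
    print(n,p["camera_matrix"].tolist(),p["R"].tolist(),p["t"].tolist(),p["shot"])
E
```

```text
time 0.0
q [ 7.19657775e+01  5.01209623e+00  1.00324177e+01  9.50981777e+01
 -8.68325369e-04  9.00017820e+01]
qd [ 0.08629085  0.07640299  0.04828418 -0.04962925 -0.07152041 -0.0288695 ]
joint_efforts [-2.35422296e-03 -5.20396113e+01  4.64800394e+01  1.66709803e-02
 -3.58366162e-05 -1.49655716e-05]
ee_pos [0.17020459 0.52275924 0.23055526]
tcp_rot [-1.79922144e+02  8.70746060e-04  1.61963997e+02]
wrist_force [-0.24752572  0.35406718 -0.97345839]
torque [0.05966493 0.02157811 0.0483248 ]
opening 0.08584352963918739
scene [[550.9975094734792, 0.0, 313.2219739960176], [0.0, 550.9975094734792, 236.34704494780757], [0.0, 0.0, 1.0]] [[0.48082150575460497, -0.876651216998793, -0.017126684980163478], [-0.42558746617495974, -0.2162575493944072, -0.8786967514249174], [0.7666068015864794, 0.4297851975864931, -0.4770730506923308]] [-0.19479679168239297, 0.27172146449065515, 0.7872308171825915] 1
side [[433.2056079742456, 0.0, 317.41611385224263], [0.0, 433.2056079742456, 237.46052495058495], [0.0, 0.0, 1.0]] [[-0.9076488931445499, -0.4194762355022651, -0.014600500755856987], [-0.265658814861742, 0.6010595326553339, -0.7537591341339793], [0.3249598142228178, -0.6802698920671115, -0.656988579114791]] [0.4659576273286937, 0.15111956601761534, 0.7294979691539306] 2
wrist [[384.0913482688404, 0.0, 315.82193259171396], [0.0, 384.0913482688404, 241.78110779477367], [0.0, 0.0, 1.0]] [[0.30945292174539024, 0.9509130819432242, -0.0017888019678660183], [0.9174989916935745, -0.2980837125866344, 0.2633281233211582], [0.2498689445779841, -0.08312888114131935, -0.9647046696557849]] [-0.5494273595758316, -0.03383983173948287, 0.3774079500765959] 3
```

View pics/scene0.png

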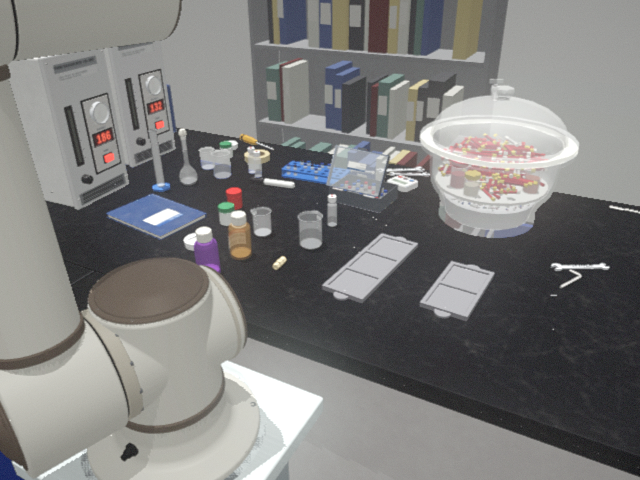

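View pics/side0.png

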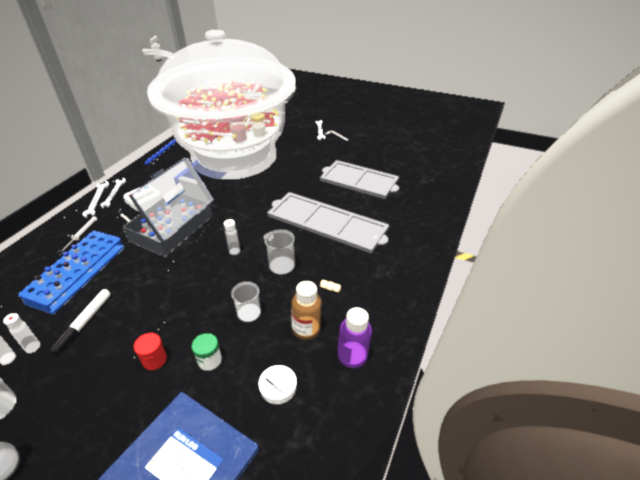

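View pics/wrist0.png

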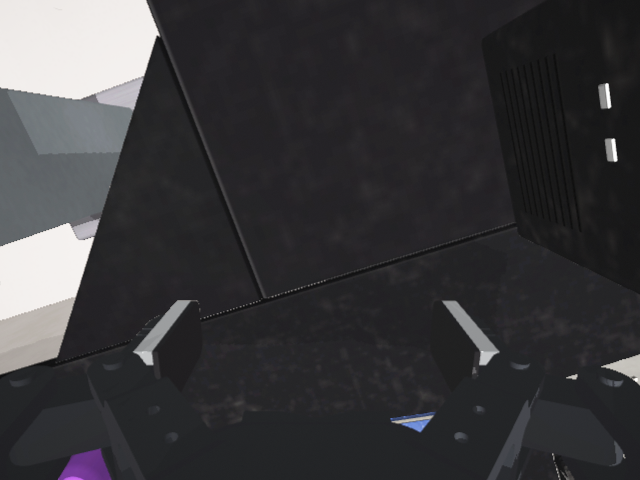

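In the side view:
- Vial at (232,238); other vials stand at the back at (22,333).
- Small beaker at (247,303), large beaker at (281,252).
- Amber bottle at (307,312), purple look-alike at (355,338).
- Green septa jar at (207,352), red look-alike at (150,352).
- Tin at (278,384).
- Union at (330,286).
- Three-well tray at (328,221), two-well tray at (360,179).

I choose the vial near the trays, the amber bottle, the green-lidded jar, and the smaller beaker nearer the log book.

```bash
cat > h.py <<'E'
import numpy as np,cv2
from scipy.optimize import least_squares
from workcell import bot
# profiles: list of (radius, z)
P={'septa_jar':[(.0195,0),(.0195,.047)],'ferrule_tin':[(.0275,0),(.0275,.014),(.026,.018)],
'headspace_vial':[(.0115,0),(.0115,.06),(.0105,.077)],'small_beaker':[(.021,0),(.021,.05),(.0235,.058)],
'large_beaker':[(.0255,0),(.0255,.06),(.0285,.072)],'amber_bottle':[(.024,0),(.024,.065),(.016,.081),(.016,.102)],
'purple':[(.024,0),(.024,.065),(.016,.081),(.016,.102)],'red':[(.0195,0),(.0195,.047)]}
A=np.linspace(0,2*np.pi,48,endpoint=False)
def proj(p,X):
    c=(p["R"]@np.atleast_2d(X).T+np.array(p["t"])[:,None]); u=p["camera_matrix"]@c
    return (u[:2]/u[2]).T
def ray(p,uv,z):
    d=np.linalg.inv(p["camera_matrix"])@np.array([uv[0],uv[1],1.]); R=np.array(p["R"]);C=-R.T@np.array(p["t"]); d=R.T@d
    return C+d*(z-C[2])/d[2]
def edges(p,name,xy,z0=0):
    pts=np.vstack([np.c_[xy[0]+r*np.cos(A),xy[1]+r*np.sin(A),np.full(48,z+z0)] for r,z in P[name]])
    u=proj(p,pts); return np.r_[u.min(0),u.max(0)]
def fit(name,obs,x0,z0=0):
    # obs: list of (pic, box edges umin vmin umax vmax)
    f=lambda x: np.concatenate([edges(p,name,x,z0)-np.array(e) for p,e in obs])
    r=least_squares(f,x0,loss='soft_l1',f_scale=2); return r.x,f(r.x)
def box2e(b): return np.array([b[0]-b[2]/2,b[1]-b[3]/2,b[0]+b[2]/2,b[1]+b[3]/2])
E
python3 - <<'E'
from h import *
pics={n:bot.camera(n) for n in ["side","scene"]}
for nm in ['tray_three','tray_two','septa_jar','ferrule_tin','headspace_vial','small_beaker','large_beaker','amber_bottle','brass_union']:
    for n,p in pics.items():
        for d in bot.regions_of(p,nm):
            if d['p']>.15: print(nm,n,round(d['p'],2),np.round(d['box'],1),ray(p,d['box'][:2],.01).round(3) )
E
```

```text
tray_three side 0.66 [328.2 224.6 119.8  59.1] [ 0.514 -0.057  0.01 ]
tray_three side 0.64 [277.3 384.9  38.6  42.6] [0.432 0.318 0.01 ]
tray_three scene 0.61 [370.5 269.4  93.   67.5] [ 0.5   -0.082  0.01 ]
tray_two side 0.93 [358.4 179.6  75.9  35.5] [ 0.516 -0.246  0.01 ]
tray_two scene 0.76 [457.9 291.6  76.9  60.3] [ 0.503 -0.263  0.01 ]
septa_jar side 0.89 [149.2 351.8  27.6  38.3] [0.647 0.352 0.01 ]
septa_jar side 0.64 [206.4 354.1  27.9  38.9] [0.561 0.318 0.01 ]
septa_jar scene 0.85 [229.2 213.6  14.7  22.2] [0.581 0.335 0.01 ]
septa_jar scene 0.71 [232.9 197.2  19.4  21.3] [0.666 0.385 0.01 ]
ferrule_tin side 0.94 [279.3 385.5  38.   38.7] [0.429 0.318 0.01 ]
ferrule_tin side 0.64 [359.5 179.3  78.7  36. ] [ 0.514 -0.248  0.01 ]
ferrule_tin scene 0.54 [189.5 241.9  10.2  16.5] [0.422 0.328 0.01 ]
ferrule_tin scene 0.49 [371.3 271.6  97.   75.1] [ 0.493 -0.087  0.01 ]
headspace_vial side 0.89 [230.8 237.4  20.7  33. ] [0.683 0.063 0.01 ]
headspace_vial scene 0.74 [227.9 213.9  12.7  22.2] [0.578 0.337 0.01 ]
headspace_vial scene 0.51 [335.1 211.9  10.8  32.5] [0.708 0.104 0.01 ]
small_beaker side 0.62 [247.  302.3  27.3  45. ] [0.559 0.199 0.01 ]
small_beaker scene 0.97 [261.8 221.9  21.4  28.1] [0.579 0.237 0.01 ]
small_beaker scene 0.62 [227.6 215.3  14.9  23.6] [0.571 0.333 0.01 ]
large_beaker side 0.84 [280.6 250.4  31.   50.1] [0.569 0.056 0.01 ]
large_beaker scene 0.78 [312.1 230.9  26.9  37.2] [0.594 0.106 0.01 ]
amber_bottle side 0.65 [305.1 310.8  31.6  57.3] [0.456 0.175 0.01 ]
amber_bottle scene 0.9 [209.8 251.3  30.7  45.2] [0.409 0.26  0.01 ]
amber_bottle scene 0.65 [238.1 236.4  23.9  49.5] [0.493 0.245 0.01 ]
brass_union side 0.68 [332.4 287.1  20.9  11.5] [0.435 0.104 0.01 ]
brass_union scene 0.49 [278.8 263.8  14.4  10.7] [0.433 0.097 0.01 ]
```

```bash
python3 - <<'E'
from h import *
import pickle
s,c=[pickle.load(open(f"{n}0.pkl","rb")) for n in ("side","scene")]
B={'septa_jar':((206.4,354.1,27.9,38.9),None,(.55,.31)),
'ferrule_tin':((279.3,385.5,38,38.7),None,(.43,.318)),
'headspace_vial':((232,237.4,14,36),(332,211,10.8,32.5),(.65,.05)),
'small_beaker':((247,302.3,27.3,40),(261.8,221.9,21.4,28.1),(.55,.19)),
'large_beaker':((280.6,252,31,43),(311,230.9,26,37.2),(.56,.06)),
'amber_bottle':((306.5,310.8,30.5,57.3),(239,236.4,23.9,49.5),(.45,.17)),
'purple':((355,338,33,58),None,(.38,.17)),'red':((150,352,31,36),None,(.62,.33))}
for k,(a,b,x0) in B.items():
    for o in ([(s,box2e(a))],[(c,box2e(b))] if b else None,[(s,box2e(a)),(c,box2e(b))] if b else None):
        if o: x,r=fit(k,o,x0); print(k,x.round(4),r.round(1))
# trays
big=cv2.resize(s['image'][80:300,170:430],None,fx=3,fy=3,interpolation=cv2.INTER_CUBIC); cv2.imwrite('pics/crop1.png',big[:,:,::-1])
big=cv2.resize(s['image'][210:410,130:390],None,fx=3,fy=3,interpolation=cv2.INTER_CUBIC); cv2.imwrite('pics/crop2.png',big[:,:,::-1])
E
```

```text
septa_jar [0.5526 0.3238] [-1.5 -0.1  1.6  0. ]
ferrule_tin [0.4298 0.3162] [ 0.3 -0.2 -0.3  0.2]
headspace_vial [0.6583 0.0881] [-1.3 -0.3  1.5  0.3]
headspace_vial [0.6566 0.0863] [ 0.5 -0.4 -0.5  0.4]
headspace_vial [0.6582 0.0875] [-1.1 -0.5  1.7  0.1  0.4 -0.7 -0.7 -0. ]
small_beaker [0.5455 0.2125] [-1.4 -1.2  1.5  0.9]
small_beaker [0.5489 0.2134] [ 0.4 -1.4 -0.4  1.2]
small_beaker [0.5462 0.2122] [-1.6 -1.4  1.2  0.6  0.2 -0.9 -0.6  1.9]
large_beaker [0.5488 0.0839] [ 0.  -2.1 -0.   1.7]
large_beaker [0.5498 0.0835] [ 0.  -1.5 -0.   1.2]
large_beaker [0.5492 0.0833] [-0.  -2.3 -0.1  1.5 -0.  -1.3 -0.1  1.3]
amber_bottle [0.439 0.201] [ 0.1 -1.5 -0.1  1.3]
amber_bottle [0.436  0.1989] [-0.4 -0.7  0.4  0.6]
amber_bottle [0.4386 0.2008] [ 0.3 -1.5  0.1  1.3 -0.4 -1.4  0.4 -0.2]
purple [0.3486 0.2181] [ 0.1 -2.3 -0.1  2. ]
red [0.6357 0.3569] [-1.4 -1.5  1.5  1.2]
```

View pics/crop1.png

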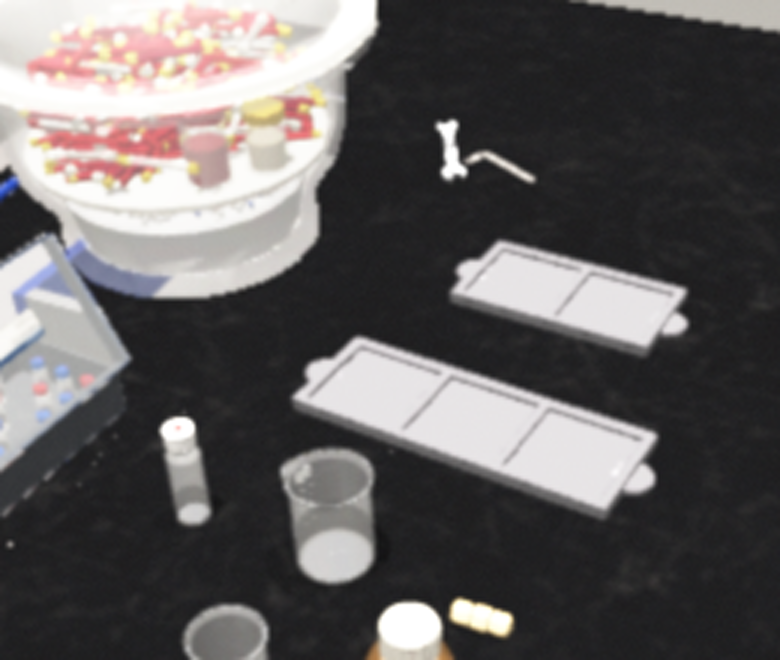

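View pics/crop2.png

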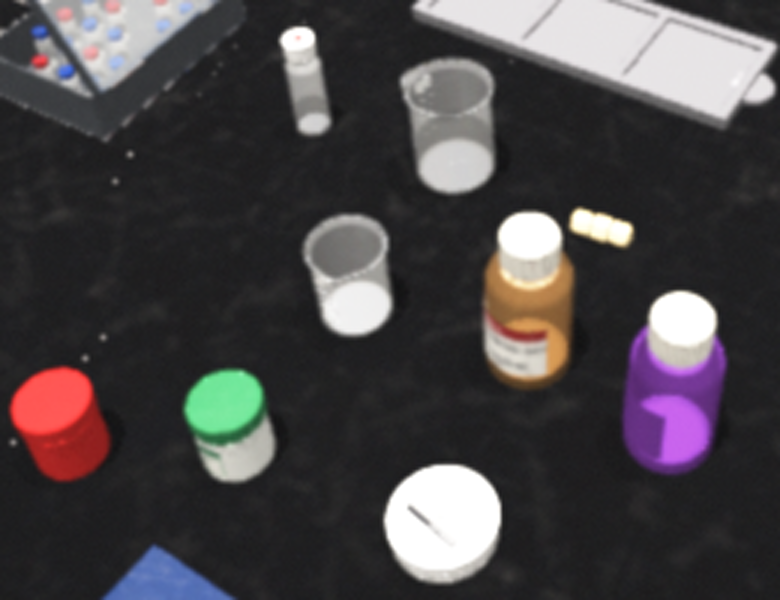

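```bash
python3 - <<'E'
from h import *
import pickle
s,c=[pickle.load(open(f"{n}0.pkl","rb")) for n in ("side","scene")]
T={'three':(.254,[(358,338),(656,436),(605,507),(294,398)]),'two':(.172,[(503,241),(686,290),(647,346),(452,293)])}
for k,(L,cs) in T.items():
    uv=np.array([(170+(u+.5)/3-.5,80+(v+.5)/3-.5) for u,v in cs])
    q=np.array([ray(s,a,.01) for a in uv]); print(q.round(3).tolist(), [np.linalg.norm(q[i]-q[(i+1)%4]).round(4) for i in range(4)])
    def corners(x):
        R=np.array([[np.cos(x[2]),-np.sin(x[2])],[np.sin(x[2]),np.cos(x[2])]])
        l=np.array([(L/2,.045),(-L/2,.045),(-L/2,-.045),(L/2,-.045)])
        return np.c_[l@R.T+x[:2],np.full(4,.01)]
    d=q[0]-q[1]; m=q.mean(0)
    f=lambda x:(proj(s,corners(x))-uv).ravel()
    best=min((least_squares(f,[m[0],m[1],np.arctan2(d[1],d[0])+t]) for t in (0,np.pi)),key=lambda r:r.cost)
    x=best.x; print(k,x[:2].round(4),np.degrees(x[2]).round(2),best.fun.round(1))
    # overlay on scene
    im=c['image'].copy()
    cv2.polylines(im,[np.round(proj(c,corners(x))*16).astype(int)],True,(255,0,0),1,cv2.LINE_AA,4)
    cv2.imwrite(f'pics/ov_{k}.png',cv2.resize(im[220:330,310:510],None,fx=4,fy=4)[:,:,::-1])
    e=[np.cos(x[2]),np.sin(x[2])]
    for o in ((-.082,0,.082) if L>.2 else (-.041,.041)): print('well',(x[:2]+o*np.array(e)).round(4))
E
```

```text
[[0.647, -0.13, 0.01], [0.396, -0.108, 0.01], [0.404, -0.023, 0.01], [0.655, -0.043, 0.01]] [np.float64(0.2518), np.float64(0.0857), np.float64(0.2513), np.float64(0.0878)]
three [ 0.5266 -0.0822] 2.65 [-22.5  23.2 -10.5  18.4  18.1 -31.   16.4 -18.9]
well [ 0.4447 -0.086 ]
well [ 0.5266 -0.0822]
well [ 0.6085 -0.0784]
[[0.599, -0.31, 0.01], [0.432, -0.298, 0.01], [0.436, -0.21, 0.01], [0.606, -0.218, 0.01]] [np.float64(0.1679), np.float64(0.0881), np.float64(0.1697), np.float64(0.0923)]
two [ 0.5189 -0.2653] 18.04 [-13.5  23.6  -2.6  11.2   9.8 -27.6   7.2 -13.3]
well [ 0.4799 -0.278 ]
well [ 0.5579 -0.2526]
```

View pics/ov_three.png

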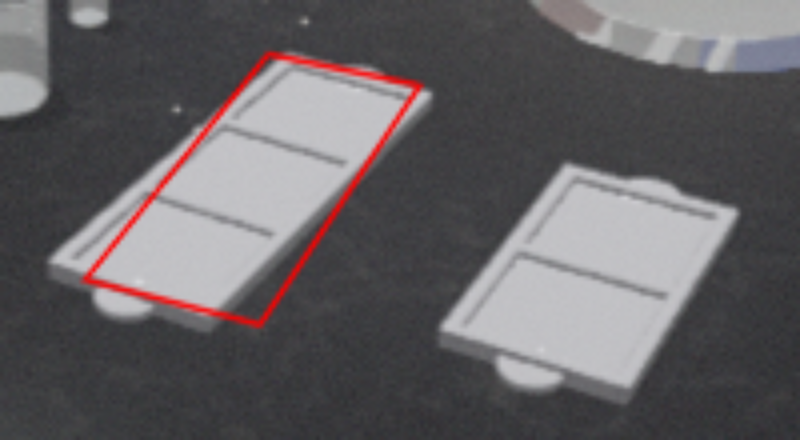

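View pics/ov_two.png

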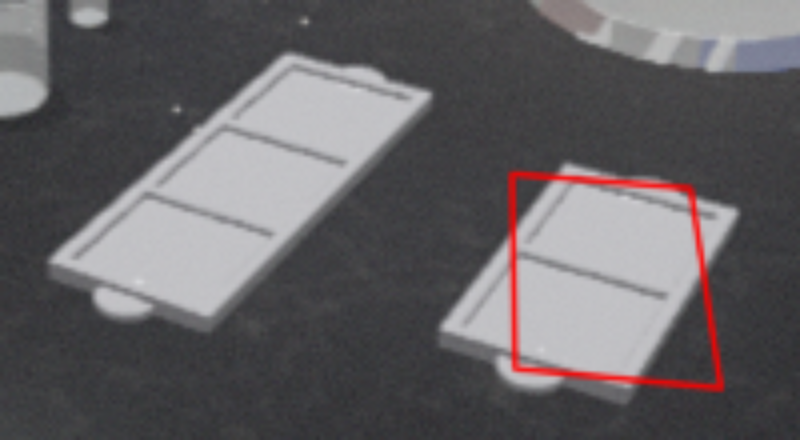

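```bash
cat > t.py <<'E'
from h import *
import pickle
s,c=[pickle.load(open(f"{n}0.pkl","rb")) for n in ("side","scene")]
T={'three':(.254,[(358,338),(656,436),(605,507),(294,398)],[(432,94),(212,318),(50,263),(290,52)]),'two':(.172,[(503,241),(686,290),(647,346),(452,293)],[(738,210),(631,390),(441,330),(567,163)])}
im=c['image'].copy()
for k,(L,cs,cc) in T.items():
    uv=np.array([(170+(u+.5)/3-.5,80+(v+.5)/3-.5) for u,v in cs]);uw=np.array([(310+(u+.5)/4-.5,220+(v+.5)/4-.5) for u,v in cc])
    def corners(x):
        R=np.array([[np.cos(x[2]),-np.sin(x[2])],[np.sin(x[2]),np.cos(x[2])]])
        l=np.array([(L/2,-.045),(-L/2,-.045),(-L/2,.045),(L/2,.045)])
        return np.c_[l@R.T+x[:2],np.full(4,.01)]
    F=[lambda x:(proj(s,corners(x))-uv).ravel(),lambda x:(proj(c,corners(x))-uw).ravel()]
    F.append(lambda x:np.r_[F[0](x),F[1](x)])
    for f in F:
        r=least_squares(f,[.52,-.1,0]);x=r.x; print(k,x[:2].round(4),np.degrees(x[2]).round(2),r.fun.round(1))
    e=np.array([np.cos(x[2]),np.sin(x[2])])
    for o in ((-.082,0,.082) if L>.2 else (-.041,.041)): print('well',(x[:2]+o*e).round(4))
E
python3 t.py
```

```text
three [ 0.526  -0.0763] -4.96 [-0.2 -0.6  0.6 -0.5  0.1  0.8 -0.6 -0.2]
three [ 0.5265 -0.0765] -4.64 [ 0.4 -0.  -0.1 -0.   0.2 -0.3 -0.4  0.5]
three [ 0.5262 -0.0765] -4.76 [-0.3 -0.6  0.6 -0.7  0.2  0.6 -0.7 -0.1  0.4  0.1 -0.3  0.1  0.  -0.3
 -0.4  0.5]
well [ 0.4445 -0.0697]
well [ 0.5262 -0.0765]
well [ 0.6079 -0.0833]
two [ 0.5185 -0.2593] -3.7 [-0.8 -0.2  0.8  0.1  0.1  0.4 -0.1 -0.6]
two [ 0.5203 -0.2591] -2.89 [ 0.2  0.2 -0.  -0.3  0.1 -0.1 -0.2  0.4]
two [ 0.5192 -0.2593] -3.1 [-1.3 -0.1  0.5 -0.2  0.2  0.2 -0.4 -0.4  0.3  0.5 -0.2  0.1 -0.1  0.2
 -0.1  0.7]
well [ 0.4782 -0.2571]
well [ 0.5601 -0.2616]
```

```bash
python3 - <<'E'
from h import *
import pickle
w=pickle.load(open("wrist0.pkl","rb"));s=pickle.load(open("side0.pkl","rb"))
C=-w['R'].T@w['t'];o=bot.get_obs();y=np.radians(162);
d=C-o['ee_pos'];print(C.round(3),'tool x,y,z',d@[np.cos(y),np.sin(y),0],d@[np.sin(y),-np.cos(y),0],-d[2])
print('rack pts',ray(s,(163,252),0),ray(s,(213,213),0), 'lid',ray(s,(213,210),.04),ray(s,(185,160),.09))
E
```

```text
[0.107 0.544 0.372] tool x,y,z 0.0668466150928687 0.00014171564212593917 -0.1407173752681827
rack pts [0.79276114 0.14844649 0.        ] [ 0.77475329 -0.00125387  0.        ] lid [0.74428435 0.03019806 0.04      ] [ 0.86616663 -0.04875147  0.09      ]
```

>>> {"method": "step_arm", "body": {
  "dr": [
    [0,0,-0.04],
    [0,0,-0.08],
    [0,0,-0.12],
    [0,0,-0.16],
    [0,0,-0.2],
    [0,0,-0.24],
    [0,0,-0.28],
    [0,0,-0.315]
  ],
  "xyz": [
    [-0.89,-0.56,0],
    [-1.77,-1.12,0],
    [-2.66,-1.67,0],
    [-3.55,-2.23,0],
    [-4.44,-2.79,0],
    [-5.32,-3.35,0],
    [-6.21,-3.91,0],
    [-7.1,-4.46,0]
  ],
  "gripper": [1,1,1,1,1,1,1,1],
  "squeeze": 40
}}

```text
time: 1.95
ee_pos: [0.3859, 0.2639, 0.2315]
tcp_rot: [180.0, 0.0, -179.9]
wrist_force: [1.6, 0.8, -0.1]
opening: 0.0854
```

>>> {"method": "step_arm", "body": {
  "dr": [
    [0,0,0],
    [0,0,0],
    [0,0,0],
    [0,0,0],
    [0,0,0],
    [0,0,0],
    [0,0,0],
    [0,0,0]
  ],
  "xyz": [
    [-0.5,-0.6,0],
    [-1.0,-1.2,0],
    [-1.32,-1.58,0.4],
    [-1.32,-1.58,1.0],
    [-1.32,-1.58,1.6],
    [-1.32,-1.58,2.2],
    [-1.32,-1.58,2.55],
    [-1.32,-1.58,2.65]
  ],
  "gripper": [1,1,1,1,1,1,1,1]
}}

```text
time: 2.75
ee_pos: [0.4373, 0.202, 0.124]
tcp_rot: [-180.0, -0.1, -180.0]
wrist_force: [0.2, -0.7, -0.2]
opening: 0.0853
```

```bash
python3 - <<'E'
from h import *
for n in ("side","wrist"):
    p=bot.camera(n); cv2.imwrite(f"pics/{n}1.png",p["image"][:,:,::-1])
    print(n,proj(p,[[.4385,.2005,.102],[.4385,.2005,0]]))
E
```

```text
side [[305.98597763 288.16672353]
 [307.90430305 328.82525956]]
wrist [[312.20062278 290.52368506]
 [313.63602805 235.61034763]]
```

View pics/side1.png

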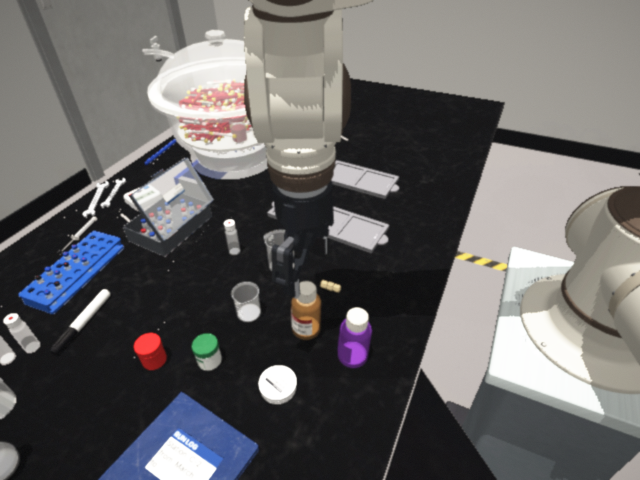

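View pics/wrist1.png

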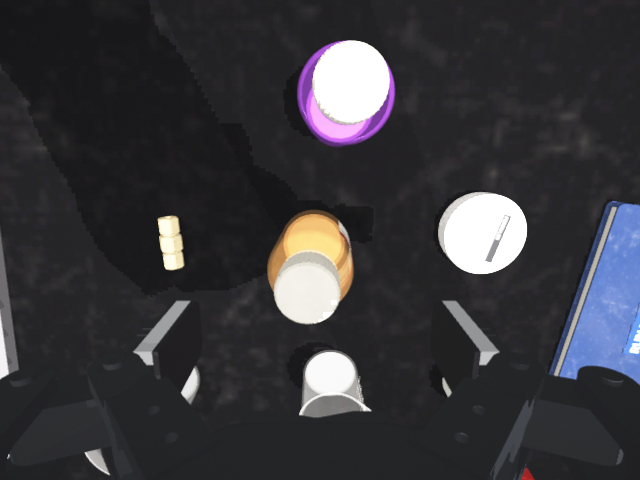

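The wrist view shows the amber bottle's cap at (308,288), within 5 px of the prediction, and it sits between the fingers. Descending.

>>> {"method": "step_arm", "body": {
  "dr": [
    [0,0,0],
    [0,0,0],
    [0,0,0],
    [0,0,0],
    [0,0,0],
    [0,0,0],
    [0,0,0],
    [0,0,0]
  ],
  "xyz": [
    [-0.01,0,0.5],
    [-0.02,0,1.1],
    [-0.02,0,1.7],
    [-0.02,0,2.1],
    [-0.02,0,2.2],
    [-0.02,0,2.2],
    [-0.02,0,2.2],
    [-0.02,0,2.2]
  ],
  "gripper": [1,1,1,1,1,0,0,0],
  "squeeze": 40
}}

```text
time: 3.65
ee_pos: [0.4396, 0.2027, 0.0389]
tcp_rot: [179.9, 0.1, -180.0]
wrist_force: [-0.2, 3.8, 6.9]
opening: 0.0463
```

>>> {"method": "step_arm", "body": {
  "dr": [
    [0,0,0],
    [0,0,0],
    [0,0,0],
    [0,0,0],
    [0,0,0],
    [0,0,0],
    [0,0,0],
    [0,0,0]
  ],
  "xyz": [
    [0,0,0],
    [0,0,0],
    [0,0,0],
    [0,0,0],
    [0,0,-0.3],
    [0,0,-0.8],
    [0,0,-1.3],
    [0,0,-1.8]
  ],
  "gripper": [0,0,0,0,0,0,0,0]
}}

```text
time: 4.45
ee_pos: [0.4386, 0.2021, 0.1109]
tcp_rot: [-180.0, 0.0, -180.0]
wrist_force: [0.1, -0.9, -1.2]
opening: 0.0461
```

>>> {"method": "step_arm", "body": {
  "dr": [
    [0,0,0],
    [0,0,0],
    [0,0,0],
    [0,0,0],
    [0,0,0],
    [0,0,0],
    [0,0,0],
    [0,0,0]
  ],
  "xyz": [
    [-0.02,-0.4,-0.2],
    [-0.04,-1.2,-0.3],
    [-0.06,-2.2,-0.3],
    [-0.08,-3.2,-0.3],
    [-0.1,-4.2,-0.3],
    [-0.12,-5.2,-0.3],
    [-0.14,-6.1,-0.3],
    [-0.15,-6.6,-0.3]
  ],
  "gripper": [0,0,0,0,0,0,0,0]
}}

```text
time: 5.25
ee_pos: [0.4445, -0.0642, 0.1222]
tcp_rot: [-180.0, 0.0, 179.9]
wrist_force: [-1.0, 0.9, -1.6]
opening: 0.0462
```

>>> {"method": "step_arm", "body": {
  "dr": [
    [0,0,0],
    [0,0,0],
    [0,0,0],
    [0,0,0],
    [0,0,0],
    [0,0,0],
    [0,0,0],
    [0,0,0]
  ],
  "xyz": [
    [0,-0.1,0.1],
    [0,-0.15,0.5],
    [0,-0.15,1.0],
    [0,-0.15,1.4],
    [0,-0.15,1.65],
    [0,-0.15,1.8],
    [0,-0.15,1.86],
    [0,-0.15,1.86]
  ],
  "gripper": [0,0,0,0,0,0,0,0]
}}

```text
time: 6.05
ee_pos: [0.4449, -0.0676, 0.0472]
tcp_rot: [180.0, 0.0, -180.0]
wrist_force: [-0.2, 0.2, -1.5]
opening: 0.0465
```

```bash
python3 - <<'E'
from h import *
p=bot.camera("side"); cv2.imwrite("pics/s2.png",cv2.resize(p["image"][100:300,200:440],None,fx=3,fy=3)[:,:,::-1])
print(bot.get_obs()['ee_pos'],bot.get_obs()['wrist_force'])
E
```

```text
[ 0.4450559  -0.0677214   0.04745085] [-0.25036623 -0.07500437 -1.43354908]
```

View pics/s2.png

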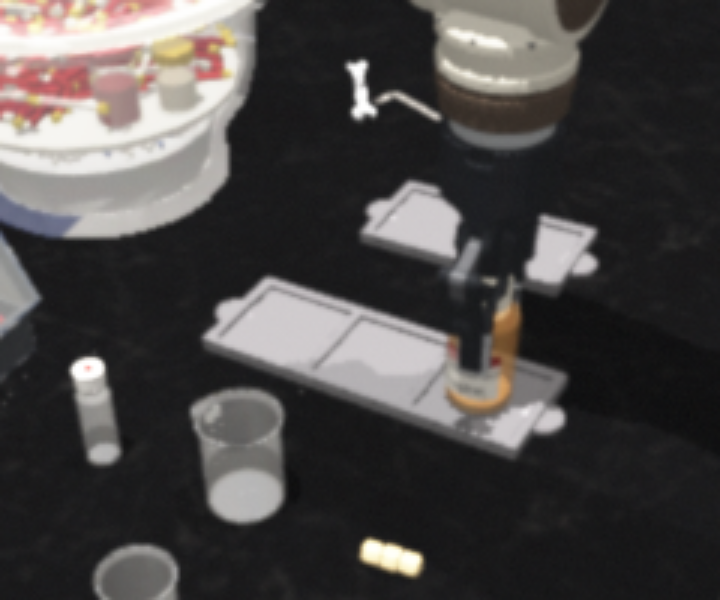

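>>> {"method": "step_arm", "body": {
  "dr": [
    [0,0,0],
    [0,0,0],
    [0,0,0],
    [0,0,0],
    [0,0,0],
    [0,0,0],
    [0,0,0],
    [0,0,0]
  ],
  "xyz": [
    [0,-0.02,0.03],
    [0,-0.02,0.04],
    [0,-0.02,0.04],
    [0,-0.02,0.04],
    [0,-0.02,0.04],
    [0,-0.02,-0.1],
    [0,-0.02,-0.6],
    [0,-0.02,-1.3]
  ],
  "gripper": [0,0,0.8,0.8,0.8,0.8,0.8,0.8]
}}

```text
time: 6.9
ee_pos: [0.444, -0.0685, 0.0988]
tcp_rot: [180.0, -0.1, -180.0]
wrist_force: [0.8, 0.5, 1.4]
opening: 0.0686
```

>>> {"method": "step_arm", "body": {
  "dr": [
    [0,0,0],
    [0,0,0],
    [0,0,0],
    [0,0,0],
    [0,0,0],
    [0,0,0],
    [0,0,0],
    [0,0,0]
  ],
  "xyz": [
    [0,0,-0.7],
    [0,0.2,-1.3],
    [-0.3,1.0,-1.6],
    [-0.75,2.05,-1.6],
    [-1.2,3.1,-1.6],
    [-1.65,4.2,-1.6],
    [-2.1,5.3,-1.6],
    [-2.56,6.3,-1.6]
  ],
  "gripper": [0.8,1,1,1,1,1,1,1],
  "squeeze": 20
}}

```text
time: 7.7
ee_pos: [0.5476, 0.1857, 0.1634]
tcp_rot: [180.0, 0.0, -180.0]
wrist_force: [0.9, -1.1, -0.1]
opening: 0.0855
```

>>> {"method": "step_arm", "body": {
  "dr": [
    [0,0,0],
    [0,0,0],
    [0,0,0],
    [0,0,0],
    [0,0,0],
    [0,0,0],
    [0,0,0],
    [0,0,0]
  ],
  "xyz": [
    [0.02,0.5,0.1],
    [0.03,0.67,0.5],
    [0.03,0.67,1.3],
    [0.03,0.67,2.1],
    [0.03,0.67,2.9],
    [0.03,0.67,3.5],
    [0.03,0.67,3.78],
    [0.03,0.67,3.78]
  ],
  "gripper": [1,1,1,1,1,1,1,1]
}}

```text
time: 8.5
ee_pos: [0.5452, 0.2099, 0.0106]
tcp_rot: [-180.0, -0.1, -180.0]
wrist_force: [-0.2, -0.1, -0.3]
opening: 0.0854
```

>>> {"method": "step_arm", "body": {
  "dr": [
    [0,0,0],
    [0,0,0],
    [0,0,0],
    [0,0,0],
    [0,0,0],
    [0,0,0],
    [0,0,0],
    [0,0,0]
  ],
  "xyz": [
    [0,0,0],
    [0,0,0],
    [0,0,0],
    [0,0,0],
    [0,0,0],
    [0,0,0],
    [0,0,0],
    [0,0,0]
  ],
  "gripper": [0,0,0,0,0,0,0,0],
  "squeeze": 20
}}

```text
time: 9.3
ee_pos: [0.5467, 0.2107, 0.0131]
tcp_rot: [179.9, 0.1, -180.0]
wrist_force: [0.0, 1.9, 6.8]
opening: 0.0432
```

```bash
python3 - <<'E'
from h import *
p=bot.camera("side"); cv2.imwrite("pics/s3.png",cv2.resize(p["image"][220:360,160:360],None,fx=4,fy=4,interpolation=cv2.INTER_CUBIC)[:,:,::-1])
o=bot.get_obs();print(o['ee_pos'],o['wrist_force'],o['opening'])
E
```

```text
[0.5466772  0.21075355 0.01309501] [-0.33556107  2.23256136  6.60406979] 0.04314874768290522
```

View pics/s3.png

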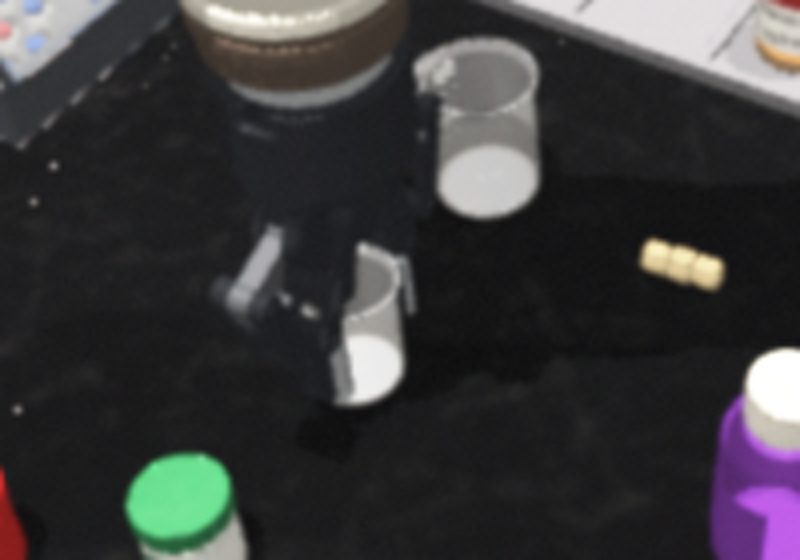

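>>> {"method": "step_arm", "body": {
  "dr": [
    [0,0,0],
    [0,0,0],
    [0,0,0],
    [0,0,0],
    [0,0,0],
    [0,0,0],
    [0,0,0],
    [0,0,0]
  ],
  "xyz": [
    [0,0,-0.2],
    [0,0,-0.6],
    [0,0,-1.2],
    [0,0,-1.9],
    [-0.05,-0.2,-2.5],
    [-0.2,-0.8,-2.8],
    [-0.4,-1.6,-2.8],
    [-0.6,-2.5,-2.8]
  ],
  "gripper": [0,0,0,0,0,0,0,0]
}}

```text
time: 10.15
ee_pos: [0.5703, 0.1097, 0.1248]
tcp_rot: [180.0, 0.1, -179.9]
wrist_force: [-0.1, -0.3, -0.9]
opening: 0.0437
```

>>> {"method": "step_arm", "body": {
  "dr": [
    [0,0,0],
    [0,0,0],
    [0,0,0],
    [0,0,0],
    [0,0,0],
    [0,0,0],
    [0,0,0],
    [0,0,0]
  ],
  "xyz": [
    [-0.2,-0.8,0],
    [-0.4,-1.7,0],
    [-0.6,-2.7,0],
    [-0.8,-3.7,0],
    [-0.9,-4.5,0],
    [-0.94,-4.83,0],
    [-0.94,-4.83,0.4],
    [-0.94,-4.83,1.0]
  ],
  "gripper": [0,0,0,0,0,0,0,0]
}}

```text
time: 10.95
ee_pos: [0.6084, -0.0833, 0.0849]
tcp_rot: [-180.0, 0.2, 180.0]
wrist_force: [0.3, 0.4, -1.8]
opening: 0.0431
```

```bash
python3 - <<'E'
from h import *
p=bot.camera("side"); cv2.imwrite("pics/s4.png",cv2.resize(p["image"][130:290,200:420],None,fx=3.5,fy=3.5,interpolation=cv2.INTER_CUBIC)[:,:,::-1])
o=bot.get_obs();print(o['ee_pos'],o['wrist_force'],o['opening'])
E
```

```text
[ 0.60622031 -0.08269504  0.0795188 ] [ 0.22868175 -1.0586855  -4.47222757] 0.04297176196615313
```

View pics/s4.png

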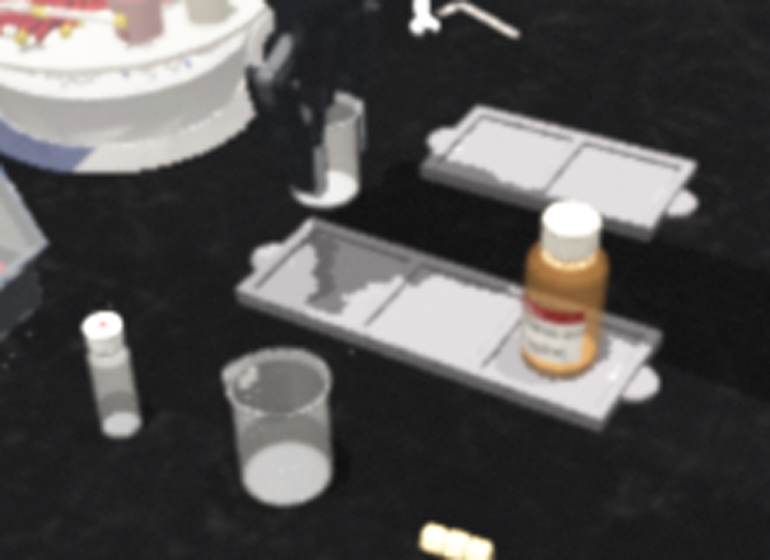

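```bash
python3 - <<'E'
from h import *
import pickle
s,c=[pickle.load(open(f"{n}0.pkl","rb")) for n in ("side","scene")]
for uv in ((439,215),(536,215),(487,232)): print('scene base',ray(c,uv,0).round(3))
for uv in ((190,160),(277,160),(233,176)): print('side base',ray(s,uv,0).round(3))
# rim centre by triangulation: scene rim L/R (420,140),(578,152); side (149,95),(296,92)
K=lambda p:p['camera_matrix']@np.c_[p['R'],p['t']]
m1=np.array([[499.,146.]]).T;m2=np.array([[222.,92.]]).T
X=cv2.triangulatePoints(K(c),K(s),m1,m2);X=X[:3,0]/X[3];print('rim',X.round(3))
for h in (.1,.15,.2): print(h,ray(c,(420,140),h).round(3),ray(s,(296,92),h).round(3),ray(s,(222,128),h).round(3),ray(c,(499,180),h).round(3))
p=bot.camera("scene"); cv2.imwrite("pics/c4.png",p["image"][:,:,::-1])
E
```

```text
scene base [ 0.826 -0.125 -0.   ]
scene base [ 0.933 -0.337  0.   ]
scene base [ 0.79  -0.251  0.   ]
side base [ 0.967 -0.169  0.   ]
side base [ 0.753 -0.261  0.   ]
side base [ 0.818 -0.149  0.   ]
rim [ 0.876 -0.234  0.179]
0.1 [1.067 0.015 0.1  ] [ 0.795 -0.467  0.1  ] [ 0.865 -0.197  0.1  ] [ 0.87  -0.247  0.1  ]
0.15 [ 0.924 -0.03   0.15 ] [ 0.738 -0.36   0.15 ] [ 0.801 -0.118  0.15 ] [ 0.746 -0.267  0.15 ]
0.2 [ 0.781 -0.076  0.2  ] [ 0.681 -0.254  0.2  ] [ 0.737 -0.038  0.2  ] [ 0.623 -0.287  0.2  ]
```

View pics/c4.png

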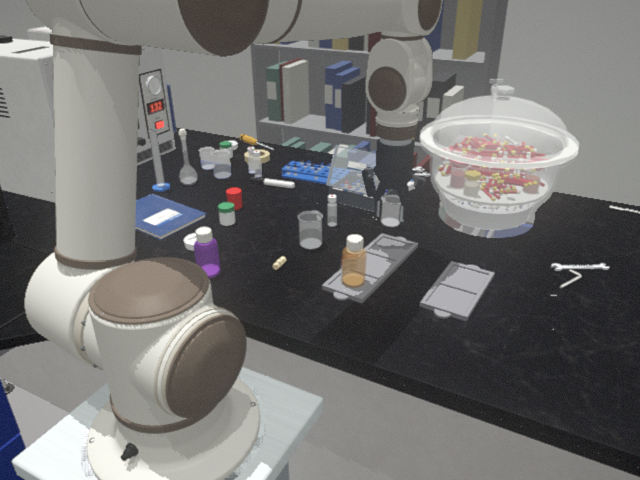

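>>> {"method": "step_arm", "body": {
  "dr": [
    [0,0,0],
    [0,0,0],
    [0,0,0],
    [0,0,0],
    [0,0,0],
    [0,0,0],
    [0,0,0],
    [0,0,0]
  ],
  "xyz": [
    [-0.02,0,0.3],
    [-0.03,0,0.7],
    [-0.03,0,1.0],
    [-0.03,0,1.25],
    [-0.03,0,1.4],
    [-0.03,0,1.46],
    [-0.03,0,1.48],
    [-0.03,0,1.48]
  ],
  "gripper": [0,0,0,0,0,0,0,0]
}}

```text
time: 11.85
ee_pos: [0.609, -0.083, 0.0249]
tcp_rot: [-180.0, 0.0, -180.0]
wrist_force: [-0.1, 1.1, 0.1]
opening: 0.0432
```

>>> {"method": "step_arm", "body": {
  "dr": [
    [0,0,0],
    [0,0,0],
    [0,0,0],
    [0,0,0],
    [0,0,0],
    [0,0,0],
    [0,0,0],
    [0,0,0]
  ],
  "xyz": [
    [0,0,0.05],
    [0,0,0.1],
    [0,0,0.12],
    [0,0,0.12],
    [0,0,0.12],
    [0,0,0.12],
    [0,0,0.12],
    [0,0,0.12]
  ],
  "gripper": [0,0,0,0,0,0,0,0]
}}

```text
time: 12.65
ee_pos: [0.6088, -0.083, 0.0197]
tcp_rot: [-180.0, 0.0, -180.0]
wrist_force: [0.7, 0.6, -0.1]
opening: 0.0432
```

>>> {"method": "step_arm", "body": {
  "dr": [
    [0,0,0],
    [0,0,0],
    [0,0,0],
    [0,0,0],
    [0,0,0],
    [0,0,0],
    [0,0,0],
    [0,0,0]
  ],
  "xyz": [
    [0,0,0.01],
    [0,0,0.01],
    [0,0,0.01],
    [0,0,0.01],
    [0,0,-0.2],
    [0,0,-0.8],
    [0,0,-1.6],
    [0,0,-2.5]
  ],
  "gripper": [0.8,0.8,0.8,0.8,0.8,0.8,0.8,0.8]
}}

```text
time: 13.45
ee_pos: [0.6082, -0.0829, 0.1207]
tcp_rot: [180.0, -0.1, -180.0]
wrist_force: [1.2, -0.1, -0.5]
opening: 0.0686
```

>>> {"method": "step_arm", "body": {
  "dr": [
    [0,0,0],
    [0,0,0],
    [0,0,0],
    [0,0,0],
    [0,0,0],
    [0,0,0],
    [0,0,0],
    [0,0,0]
  ],
  "xyz": [
    [-0.2,0.6,-0.3],
    [-0.5,1.6,-0.3],
    [-0.8,2.6,-0.3],
    [-1.1,3.6,-0.3],
    [-1.25,4.15,-0.1],
    [-1.25,4.26,0.1],
    [-1.25,4.26,0.3],
    [-1.25,4.26,0.4]
  ],
  "gripper": [1,1,1,1,1,1,1,1]
}}

```text
time: 14.25
ee_pos: [0.6582, 0.0865, 0.1028]
tcp_rot: [-180.0, -0.1, 180.0]
wrist_force: [-0.8, 0.4, 0.5]
opening: 0.0854
```

```bash
python3 - <<'E'
from h import *
for n in ("side","wrist"):
    p=bot.camera(n); cv2.imwrite(f"pics/{n}5.png",p["image"][:,:,::-1])
    print(n,proj(p,[[.658,.0875,.077],[.658,.0875,0]]))
o=bot.get_obs();print(o['ee_pos'],o['wrist_force'],o['opening'])
E
```

```text
side [[229.49504623 222.31479169]
 [235.07866207 251.63055553]]
wrist [[318.44518646 285.85397904]
 [317.7694871  242.29225763]]
[0.65821715 0.08612329 0.10309861] [-0.19539546 -0.98326311 -0.49559745] 0.08528695572965048
```

View pics/side5.png

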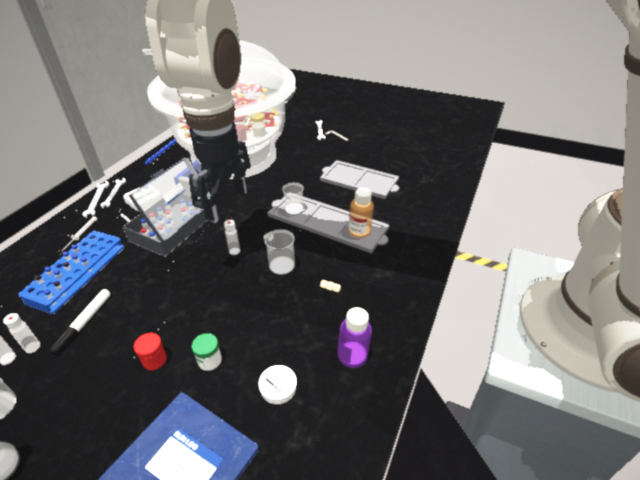

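View pics/wrist5.png

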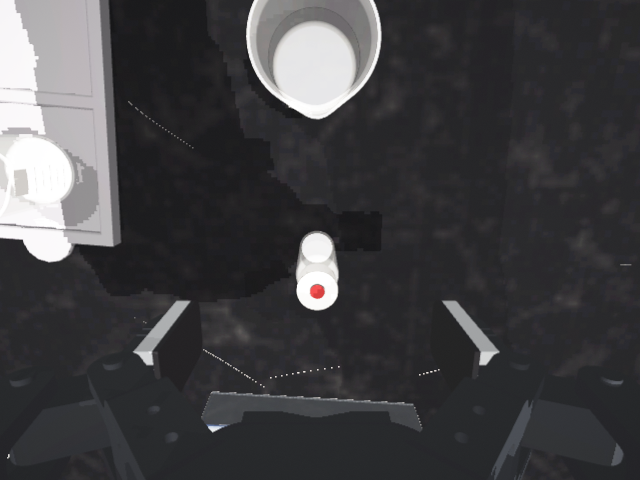

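```bash
python3 - <<'E'
from h import *
w=bot.camera("wrist");s=bot.camera("side");c=bot.camera("scene")
for h in (0,.03,.06,.09): print(h,[ray(w,uv,h).round(3)[:2].tolist() for uv in ((212,393),(418,405),(425,430))],[ray(s,uv,h).round(3)[:2].tolist() for uv in ((212,207),(157,240))])
cv2.imwrite("pics/s6.png",cv2.resize(s["image"][130:270,110:310],None,fx=4,fy=4,interpolation=cv2.INTER_CUBIC)[:,:,::-1])
cv2.imwrite("pics/c6.png",cv2.resize(c["image"][120:250,260:440],None,fx=4,fy=4,interpolation=cv2.INTER_CUBIC)[:,:,::-1])
E
```

```text
0 [[0.774, 0.009], [0.784, 0.162], [0.806, 0.169]] [[0.79, -0.019], [0.829, 0.124]]
0.03 [[0.751, 0.019], [0.761, 0.153], [0.78, 0.159]] [[0.762, 0.012], [0.799, 0.148]]
0.06 [[0.729, 0.028], [0.737, 0.144], [0.754, 0.149]] [[0.734, 0.043], [0.769, 0.172]]
0.09 [[0.707, 0.038], [0.713, 0.134], [0.727, 0.139]] [[0.705, 0.074], [0.739, 0.196]]
```

View pics/s6.png

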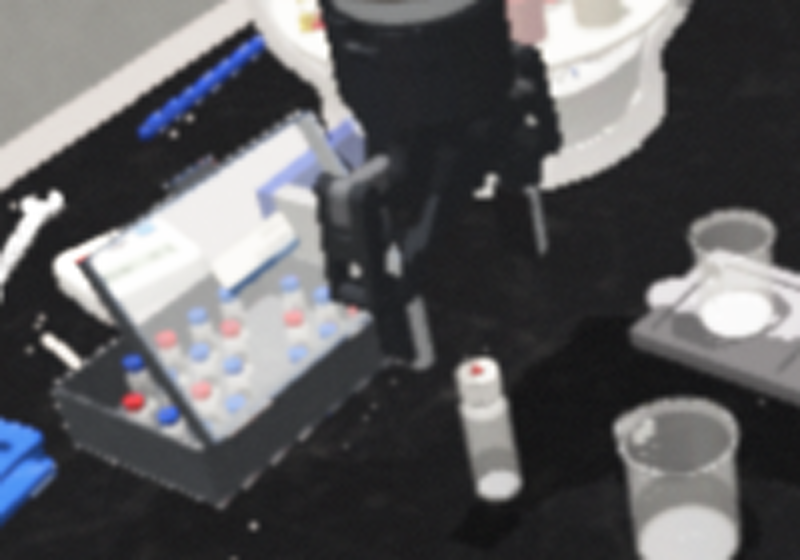

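View pics/c6.png

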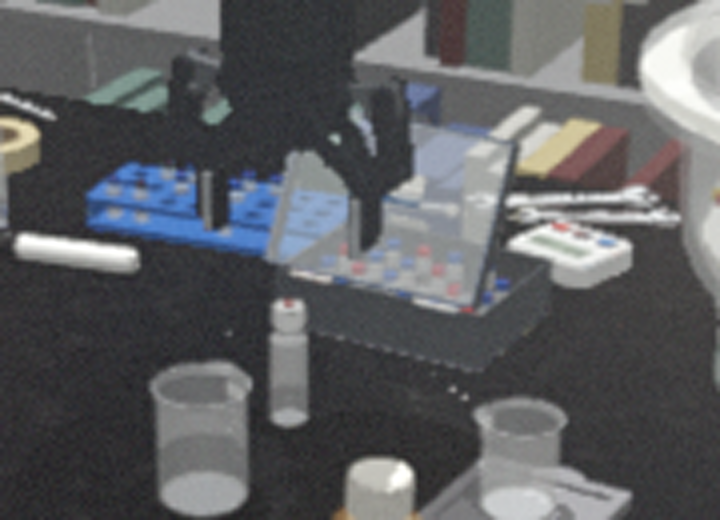

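>>> {"method": "step_arm", "body": {
  "dr": [
    [0,0,0],
    [0,0,0],
    [0,0,0],
    [0,0,0],
    [0,0,0],
    [0,0,0],
    [0,0,0],
    [0,0,0]
  ],
  "xyz": [
    [0,0.03,0.4],
    [0,0.03,0.9],
    [0,0.03,1.4],
    [0,0.03,1.8],
    [0,0.03,2.0],
    [0,0.03,2.07],
    [0,0.03,2.07],
    [0,0.03,2.07]
  ],
  "gripper": [1,1,1,1,1,1,0,0],
  "squeeze": 25
}}

```text
time: 15.3
ee_pos: [0.6593, 0.0887, 0.0219]
tcp_rot: [180.0, 0.1, -180.0]
wrist_force: [-0.5, 0.4, 0.2]
opening: 0.0589
```

>>> {"method": "step_arm", "body": {
  "dr": [
    [0,0,0],
    [0,0,0],
    [0,0,0],
    [0,0,0],
    [0,0,0],
    [0,0,0],
    [0,0,0],
    [0,0,0]
  ],
  "xyz": [
    [0,0,0],
    [0,0,0],
    [0,0,0],
    [0,0,0],
    [0,0,0],
    [0,0,0],
    [0,0,0],
    [0,0,0]
  ],
  "gripper": [0,0,0,0,0,0,0,0]
}}

```text
time: 16.1
ee_pos: [0.659, 0.0887, 0.0214]
tcp_rot: [180.0, 0.0, -180.0]
wrist_force: [-0.5, -0.7, 4.6]
opening: 0.0224
```

>>> {"method": "step_arm", "body": {
  "dr": [
    [0,0,0],
    [0,0,0],
    [0,0,0],
    [0,0,0],
    [0,0,0],
    [0,0,0],
    [0,0,0],
    [0,0,0]
  ],
  "xyz": [
    [0,0,-0.3],
    [0,0,-0.9],
    [0,0,-1.7],
    [0.05,-0.1,-2.4],
    [0.3,-0.4,-2.8],
    [0.8,-1.0,-2.8],
    [1.4,-1.7,-2.8],
    [2.0,-2.5,-2.8]
  ],
  "gripper": [0,0,0,0,0,0,0,0]
}}

```text
time: 16.9
ee_pos: [0.5769, -0.0124, 0.1324]
tcp_rot: [-180.0, -0.1, -179.9]
wrist_force: [-0.2, -0.4, -0.2]
opening: 0.0225
```

>>> {"method": "step_arm", "body": {
  "dr": [
    [0,0,0],
    [0,0,0],
    [0,0,0],
    [0,0,0],
    [0,0,0],
    [0,0,0],
    [0,0,0],
    [0,0,0]
  ],
  "xyz": [
    [0.5,-0.6,0],
    [0.9,-1.1,0],
    [1.2,-1.5,0],
    [1.32,-1.63,0],
    [1.32,-1.63,0.4],
    [1.32,-1.63,1.0],
    [1.32,-1.63,1.5],
    [1.32,-1.63,1.8]
  ],
  "gripper": [0,0,0,0,0,0,0,0]
}}

```text
time: 17.7
ee_pos: [0.525, -0.0763, 0.059]
tcp_rot: [180.0, -0.1, -180.0]
wrist_force: [0.1, 0.4, -0.3]
opening: 0.022
```

```bash
python3 - <<'E'
from h import *
p=bot.camera("side"); cv2.imwrite("pics/s7.png",cv2.resize(p["image"][130:290,200:420],None,fx=3.5,fy=3.5,interpolation=cv2.INTER_CUBIC)[:,:,::-1])
p=bot.camera("scene"); cv2.imwrite("pics/c7.png",cv2.resize(p["image"][190:330,310:510],None,fx=3.5,fy=3.5,interpolation=cv2.INTER_CUBIC)[:,:,::-1])
o=bot.get_obs();print(o['ee_pos'],o['wrist_force'],o['opening'])
E
```

```text
[ 0.5248129  -0.07626687  0.05913566] [0.25558487 0.21268295 0.65309153] 0.022132724364579318
```

View pics/s7.png

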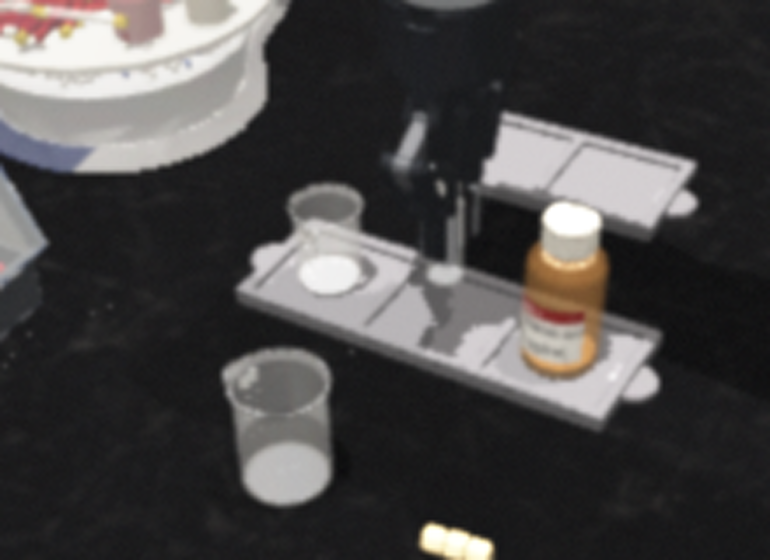

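View pics/c7.png

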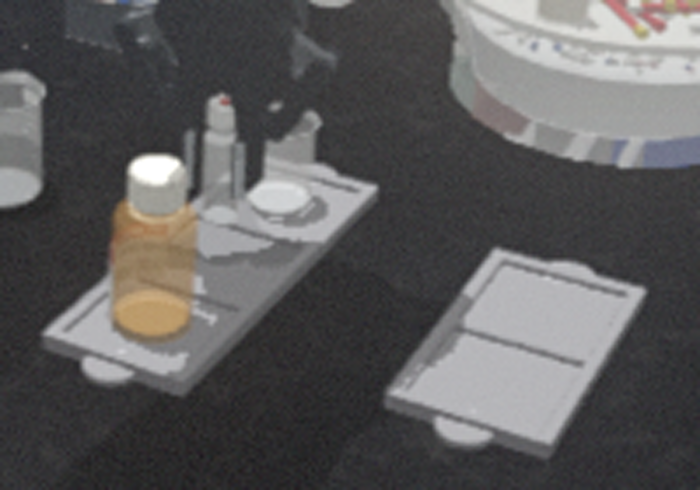

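>>> {"method": "step_arm", "body": {
  "dr": [
    [0,0,0],
    [0,0,0],
    [0,0,0],
    [0,0,0],
    [0,0,0],
    [0,0,0],
    [0,0,0],
    [0,0,0]
  ],
  "xyz": [
    [-0.02,0,0.2],
    [-0.03,0,0.4],
    [-0.03,0,0.55],
    [-0.03,0,0.68],
    [-0.03,0,0.75],
    [-0.03,0,0.77],
    [-0.03,0,0.77],
    [-0.03,0,0.77]
  ],
  "gripper": [0,0,0,0,0,0,0,0]
}}

```text
time: 18.6
ee_pos: [0.5273, -0.0766, 0.0304]
tcp_rot: [-180.0, 0.0, -180.0]
wrist_force: [-0.9, 0.4, -0.8]
opening: 0.0222
```

>>> {"method": "step_arm", "body": {
  "dr": [
    [0,0,0],
    [0,0,0],
    [0,0,0],
    [0,0,0],
    [0,0,0],
    [0,0,0],
    [0,0,0],
    [0,0,0]
  ],
  "xyz": [
    [0,0,0.03],
    [0,0,0.06],
    [0,0,0.07],
    [0,0,0.07],
    [0,0,0.07],
    [0,0,0.07],
    [0,0,0.07],
    [0,0,0.07]
  ],
  "gripper": [0,0,0,0,0,0.5,0.5,0.5]
}}

```text
time: 19.4
ee_pos: [0.5271, -0.0765, 0.0272]
tcp_rot: [180.0, -0.0, -180.0]
wrist_force: [0.3, -0.7, -0.1]
opening: 0.0427
```

>>> {"method": "step_arm", "body": {
  "dr": [
    [0,0,0],
    [0,0,0],
    [0,0,0],
    [0,0,0],
    [0,0,0],
    [0,0,0],
    [0,0,0],
    [0,0,0]
  ],
  "xyz": [
    [0,0,0],
    [0,0,-0.3],
    [0,0,-0.9],
    [0,0,-1.7],
    [0,0,-2.6],
    [0,0.2,-3.4],
    [0,0.8,-3.6],
    [0,1.7,-3.6]
  ],
  "gripper": [0.7,0.7,0.7,0.7,0.7,1,1,1]
}}

```text
time: 20.2
ee_pos: [0.5281, -0.0089, 0.1745]
tcp_rot: [-180.0, 0.2, 179.9]
wrist_force: [0.3, -0.0, -0.7]
opening: 0.0851
```

>>> {"method": "step_arm", "body": {
  "dr": [
    [0,0,0],
    [0,0,0],
    [0,0,0],
    [0,0,0],
    [0,0,0],
    [0,0,0],
    [0,0,0],
    [0,0,0]
  ],
  "xyz": [
    [-0.1,1.1,0],
    [-0.2,2.2,0],
    [-0.3,3.3,0],
    [-0.4,4.4,0],
    [-0.5,5.5,0.3],
    [-0.6,6.6,0.7],
    [-0.61,7.6,1.2],
    [-0.61,8.32,1.7]
  ],
  "gripper": [1,1,1,1,1,1,1,1]
}}

```text
time: 21.0
ee_pos: [0.5513, 0.3269, 0.1035]
tcp_rot: [180.0, 0.1, -179.9]
wrist_force: [0.2, -0.7, -0.0]
opening: 0.0855
```

```bash
python3 - <<'E'
from h import *
for n in ("side","wrist"):
    p=bot.camera(n); cv2.imwrite(f"pics/{n}8.png",p["image"][:,:,::-1])
    print(n,proj(p,[[.5526,.3238,.047],[.43,.316,.018],[.43,.316,0]]))
o=bot.get_obs();print(o['ee_pos'],o['wrist_force'],o['opening'])
E
```

```text
side [[204.08315962 345.1249955 ]
 [278.87998482 381.2601564 ]
 [279.75053472 387.6444821 ]]
wrist [[305.31680882 272.38035121]
 [291.10898912  32.42570887]
 [293.09546975  40.84970035]]
[0.54976138 0.32700557 0.10030194] [-0.95093995 -1.27124508 -0.30014635] 0.08549408524505758
```

View pics/side8.png

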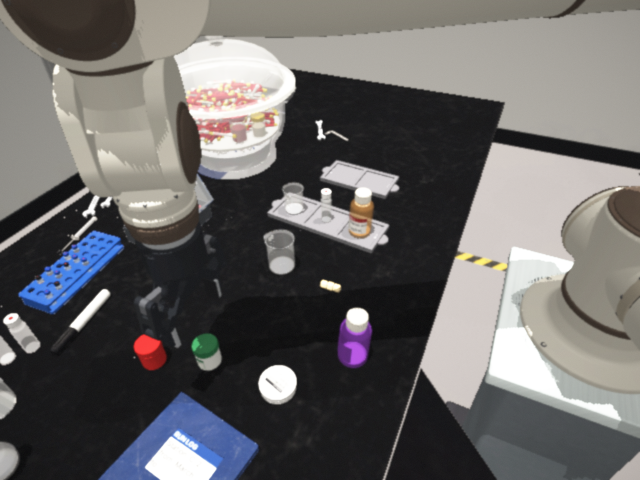

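View pics/wrist8.png

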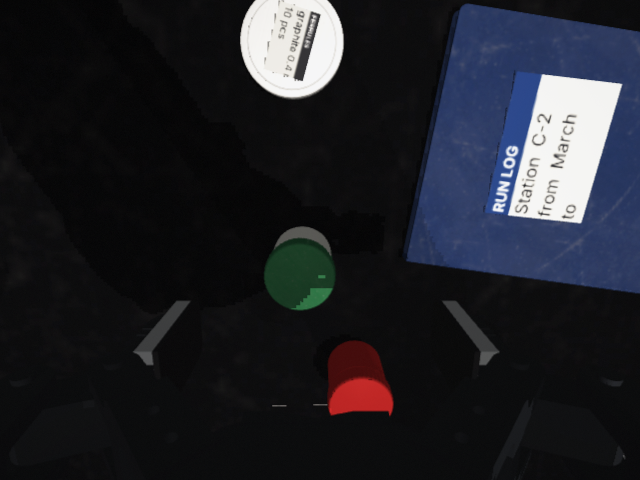

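>>> {"method": "step_arm", "body": {
  "dr": [
    [0,0,0],
    [0,0,0],
    [0,0,0],
    [0,0,0],
    [0,0,0],
    [0,0,0],
    [0,0,0],
    [0,0,0]
  ],
  "xyz": [
    [-0.03,-0.14,0.3],
    [-0.05,-0.14,0.8],
    [-0.05,-0.14,1.4],
    [-0.05,-0.14,1.9],
    [-0.05,-0.14,2.2],
    [-0.05,-0.14,2.36],
    [-0.05,-0.14,2.36],
    [-0.05,-0.14,2.36]
  ],
  "gripper": [1,1,1,1,1,1,1,0],
  "squeeze": 30
}}

```text
time: 21.9
ee_pos: [0.5541, 0.3186, 0.01]
tcp_rot: [180.0, 0.1, 180.0]
wrist_force: [0.6, 0.9, 0.7]
opening: 0.073
```

>>> {"method": "step_arm", "body": {
  "dr": [
    [0,0,0],
    [0,0,0],
    [0,0,0],
    [0,0,0],
    [0,0,0],
    [0,0,0],
    [0,0,0],
    [0,0,0]
  ],
  "xyz": [
    [0,0,0],
    [0,0,0],
    [0,0,0],
    [0,0,0],
    [0,0,0],
    [0,0,0],
    [0,0,0],
    [0,0,0]
  ],
  "gripper": [0,0,0,0,0,0,0,0]
}}

```text
time: 22.7
ee_pos: [0.5538, 0.3189, 0.0098]
tcp_rot: [180.0, 0.1, -180.0]
wrist_force: [-0.8, -0.4, 6.1]
opening: 0.0382
```

>>> {"method": "step_arm", "body": {
  "dr": [
    [0,0,0],
    [0,0,0],
    [0,0,0],
    [0,0,0],
    [0,0,0],
    [0,0,0],
    [0,0,0],
    [0,0,0]
  ],
  "xyz": [
    [0,0,-0.3],
    [0,0,-0.9],
    [0,0,-1.7],
    [0,-0.1,-2.5],
    [0,-0.5,-3.1],
    [0,-1.2,-3.3],
    [0,-2.1,-3.3],
    [0,-3.1,-3.3]
  ],
  "gripper": [0,0,0,0,0,0,0,0]
}}

```text
time: 23.5
ee_pos: [0.5535, 0.1941, 0.1419]
tcp_rot: [180.0, 0.1, -179.9]
wrist_force: [0.3, -0.3, -0.8]
opening: 0.0383
```

>>> {"method": "step_arm", "body": {
  "dr": [
    [0,0,0],
    [0,0,0],
    [0,0,0],
    [0,0,0],
    [0,0,0],
    [0,0,0],
    [0,0,0],
    [0,0,0]
  ],
  "xyz": [
    [0,-1.1,0],
    [0,-2.2,0],
    [0,-3.3,0],
    [-0.04,-4.4,0],
    [-0.08,-5.5,0],
    [-0.12,-6.6,0],
    [-0.16,-7.7,0],
    [-0.16,-8.8,0]
  ],
  "gripper": [0,0,0,0,0,0,0,0]
}}

```text
time: 24.3
ee_pos: [0.5598, -0.1591, 0.1416]
tcp_rot: [-180.0, 0.0, -180.0]
wrist_force: [1.0, 0.2, -0.2]
opening: 0.0386
```

>>> {"method": "step_arm", "body": {
  "dr": [
    [0,0,0],
    [0,0,0],
    [0,0,0],
    [0,0,0],
    [0,0,0],
    [0,0,0],
    [0,0,0],
    [0,0,0]
  ],
  "xyz": [
    [0,-0.9,0],
    [0,-1.7,0],
    [0,-2.3,0.2],
    [0,-2.56,0.7],
    [0,-2.56,1.3],
    [0,-2.56,1.9],
    [0,-2.56,2.3],
    [0,-2.56,2.5]
  ],
  "gripper": [0,0,0,0,0,0,0,0]
}}

```text
time: 25.1
ee_pos: [0.5594, -0.2594, 0.0396]
tcp_rot: [180.0, -0.1, -180.0]
wrist_force: [0.6, -0.4, -1.0]
opening: 0.0386
```

```bash
python3 - <<'E'
from h import *
p=bot.camera("side"); cv2.imwrite("pics/s9.png",cv2.resize(p["image"][110:290,220:420],None,fx=3.2,fy=3.2,interpolation=cv2.INTER_CUBIC)[:,:,::-1])
p=bot.camera("wrist"); cv2.imwrite("pics/w9.png",p["image"][:,:,::-1])
o=bot.get_obs();print(o['ee_pos'],o['wrist_force'],o['opening'])
E
```

```text
[ 0.55963715 -0.25943761  0.04029517] [ 0.45628233 -0.11470005 -0.45128597] 0.03849646516661681
```

View pics/s9.png

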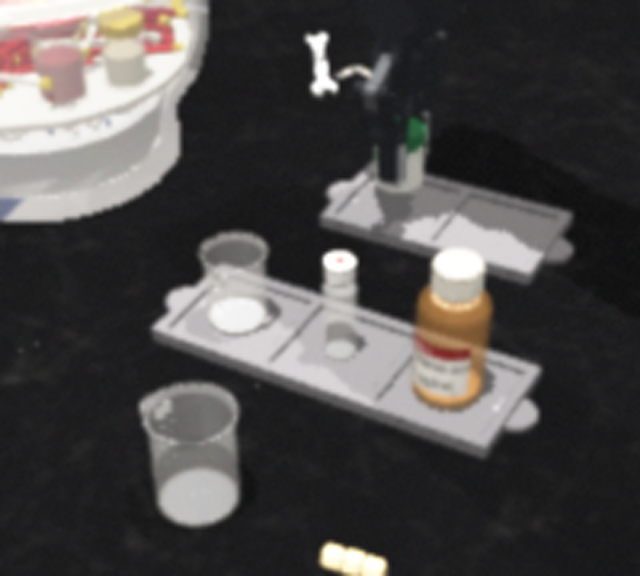

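View pics/w9.png

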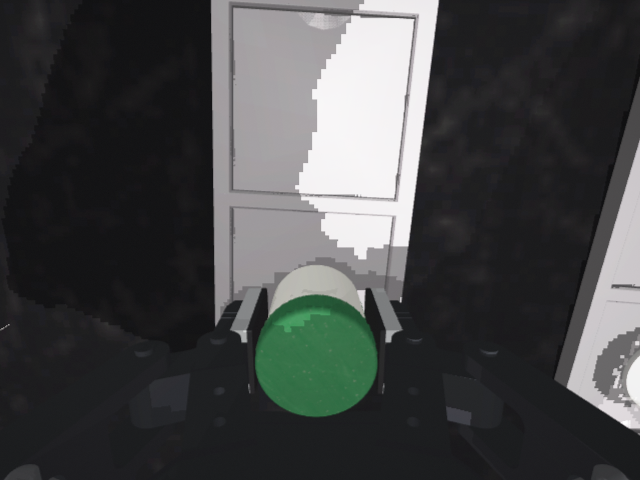

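>>> {"method": "step_arm", "body": {
  "dr": [
    [0,0,0],
    [0,0,0],
    [0,0,0],
    [0,0,0],
    [0,0,0],
    [0,0,0],
    [0,0,0],
    [0,0,0]
  ],
  "xyz": [
    [0,-0.04,0.15],
    [0,-0.04,0.3],
    [0,-0.04,0.42],
    [0,-0.04,0.52],
    [0,-0.04,0.57],
    [0,-0.04,0.59],
    [0,-0.04,0.59],
    [0,-0.04,0.59]
  ],
  "gripper": [0,0,0,0,0,0,0,0]
}}

```text
time: 26.0
ee_pos: [0.5601, -0.2614, 0.0175]
tcp_rot: [-180.0, 0.0, -180.0]
wrist_force: [-0.5, 0.2, -0.8]
opening: 0.0385
```

>>> {"method": "step_arm", "body": {
  "dr": [
    [0,0,0],
    [0,0,0],
    [0,0,0],
    [0,0,0],
    [0,0,0],
    [0,0,0],
    [0,0,0],
    [0,0,0]
  ],
  "xyz": [
    [0,0,0.02],
    [0,0,0.03],
    [0,0,0.03],
    [0,0,0.03],
    [0,0,0.03],
    [0,0,0.03],
    [0,0,0.03],
    [0,0,-0.2]
  ],
  "gripper": [0,0,0,0.7,0.7,0.7,0.7,0.7]
}}

```text
time: 26.8
ee_pos: [0.5593, -0.261, 0.0244]
tcp_rot: [179.9, -0.1, -180.0]
wrist_force: [0.0, -0.1, -0.1]
opening: 0.0596
```

>>> {"method": "step_arm", "body": {
  "dr": [
    [0,0,0],
    [0,0,0],
    [0,0,0],
    [0,0,0],
    [0,0,0],
    [0,0,0],
    [0,0,0],
    [0,0,0]
  ],
  "xyz": [
    [0,0,-0.7],
    [0,0,-1.4],
    [0,0,-2.3],
    [0.2,0.3,-3.2],
    [0.5,1.0,-3.7],
    [0.8,2.0,-3.7],
    [1.1,3.0,-3.7],
    [1.4,4.0,-3.7]
  ],
  "gripper": [0.7,0.7,0.7,1,1,1,1,1]
}}

```text
time: 27.6
ee_pos: [0.5034, -0.1002, 0.1743]
tcp_rot: [-180.0, 0.1, 180.0]
wrist_force: [0.9, 0.2, 0.2]
opening: 0.0856
```

>>> {"method": "step_arm", "body": {
  "dr": [
    [0,0,0],
    [0,0,0],
    [0,0,0],
    [0,0,0],
    [0,0,0],
    [0,0,0],
    [0,0,0],
    [0,0,0]
  ],
  "xyz": [
    [0.2,1.1,0],
    [0.4,2.2,0],
    [0.6,3.3,0],
    [0.8,4.4,0],
    [1.0,5.5,0],
    [1.2,6.6,0],
    [1.4,7.7,0],
    [1.6,8.8,0]
  ],
  "gripper": [1,1,1,1,1,1,1,1]
}}

```text
time: 28.4
ee_pos: [0.4393, 0.2524, 0.1744]
tcp_rot: [180.0, 0.1, -180.0]
wrist_force: [0.5, 0.4, -0.5]
opening: 0.0856
```

>>> {"method": "step_arm", "body": {
  "dr": [
    [0,0,0],
    [0,0,0],
    [0,0,0],
    [0,0,0],
    [0,0,0],
    [0,0,0],
    [0,0,0],
    [0,0,0]
  ],
  "xyz": [
    [0.1,0.8,0.1],
    [0.18,1.4,0.5],
    [0.18,1.6,1.1],
    [0.18,1.6,1.8],
    [0.18,1.6,2.3],
    [0.18,1.6,2.6],
    [0.18,1.6,2.6],
    [0.18,1.6,2.6]
  ],
  "gripper": [1,1,1,1,1,1,1,1]
}}

```text
time: 29.2
ee_pos: [0.4331, 0.3148, 0.0704]
tcp_rot: [180.0, 0.1, -180.0]
wrist_force: [-0.0, -0.8, 0.8]
opening: 0.0853
```

```bash
python3 - <<'E'
from h import *
for n in ("side","wrist"):
    p=bot.camera(n); cv2.imwrite(f"pics/{n}10.png",p["image"][:,:,::-1])
    d=bot.regions_of(p,'ferrule_tin')
    for q in d[:3]: print(n,round(q['p'],2),np.round(q['box'],1))
    if n=="wrist":
        for q in d[:1]:
            for xy in ((.43,.316),(.434,.316)): print(edges(p,'ferrule_tin',xy).round(1),box2e(q['box']))
            print(fit('ferrule_tin',[(p,box2e(q['box']))],(.43,.316)))
o=bot.get_obs();print(o['ee_pos'],o['wrist_force'],o['opening'])
E
```

```text
side 0.97 [278.6 385.5  42.4  43.6]
wrist 0.65 [317.9 260.9  99.1 101.5]
[266.6 203.6 368.3 305.7] [268.35 210.15 367.45 311.65]
[266.9 210.7 368.  312.3] [268.35 210.15 367.45 311.65]
(array([0.43366496, 0.31624677]), array([-1.02699306, -0.05873609,  1.02763854,  0.13314963]))
[0.43324102 0.31491092 0.07050572] [0.62751295 0.1738434  0.26936113] 0.08554844702053031
```

View pics/wrist10.png

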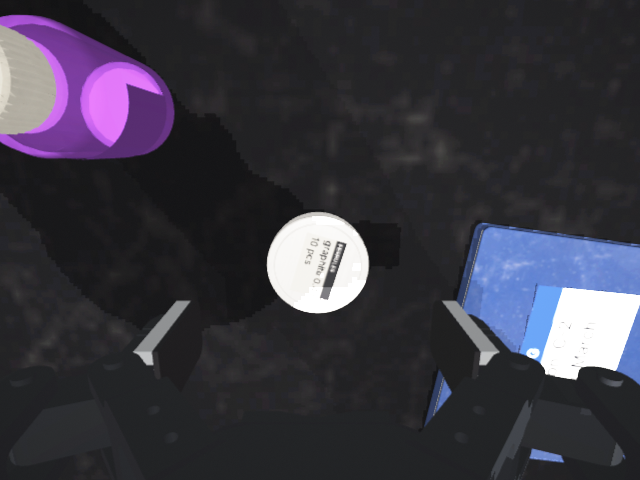

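View pics/side10.png

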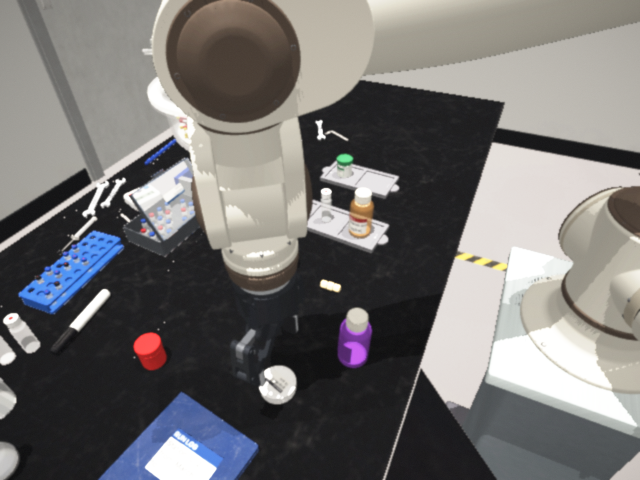

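```bash
python3 - <<'E'
from h import *
p=bot.camera("wrist");
for h in (0,.015,.03): print(h,[ray(p,uv,h).round(3).tolist() for uv in ((476,228),(424,428))])
import pickle
s=pickle.load(open("side0.pkl","rb"))
for h in (0,.015,.03): print(h,[ray(s,uv,h).round(3).tolist() for uv in ((183,396),(257,447),(100,480))])
E
```

```text
0 [[0.416, 0.406, 0.0], [0.552, 0.386, 0.0]]
0.015 [[0.413, 0.399, 0.015], [0.539, 0.381, 0.015]]
0.03 [[0.409, 0.393, 0.03], [0.525, 0.376, 0.03]]
0 [[0.555, 0.388, 0.0], [0.416, 0.406, 0.0], [0.58, 0.526, 0.0]]
0.015 [[0.547, 0.393, 0.015], [0.411, 0.411, 0.015], [0.571, 0.528, 0.015]]
0.03 [[0.539, 0.398, 0.03], [0.407, 0.416, 0.03], [0.562, 0.53, 0.03]]
```

>>> {"method": "step_arm", "body": {
  "dr": [
    [0,0,0],
    [0,0,0],
    [0,0,0],
    [0,0,0],
    [0,0,0],
    [0,0,0],
    [0,0,0],
    [0,0,0]
  ],
  "xyz": [
    [-0.01,0.03,0.3],
    [-0.01,0.03,0.7],
    [-0.01,0.03,1.1],
    [-0.01,0.03,1.4],
    [-0.01,0.03,1.6],
    [-0.01,0.03,1.7],
    [-0.01,0.03,1.74],
    [-0.01,0.03,1.74]
  ],
  "gripper": [1,1,1,1,1,1,1,1]
}}

```text
time: 30.25
ee_pos: [0.4332, 0.316, -0.0001]
tcp_rot: [180.0, 0.0, -180.0]
wrist_force: [-0.7, 0.6, -0.2]
opening: 0.0853
```

>>> {"method": "step_arm", "body": {
  "dr": [
    [0,0,0],
    [0,0,0],
    [0,0,0],
    [0,0,0],
    [0,0,0],
    [0,0,0],
    [0,0,0],
    [0,0,0]
  ],
  "xyz": [
    [0,0,0],
    [0,0,0],
    [0,0,0],
    [0,0,0],
    [0,0,0],
    [0,0,0],
    [0,0,0],
    [0,0,0]
  ],
  "gripper": [0,0,0,0,0,0,0,0],
  "squeeze": 30
}}

```text
time: 31.05
ee_pos: [0.4334, 0.316, 0.0005]
tcp_rot: [180.0, 0.1, -180.0]
wrist_force: [-1.0, -0.6, 6.0]
opening: 0.0524
```

```bash
python3 - <<'E'
from h import *
p=bot.camera("side"); cv2.imwrite("pics/s11.png",cv2.resize(p["image"][320:430,210:350],None,fx=5,fy=5,interpolation=cv2.INTER_CUBIC)[:,:,::-1])
p=bot.camera("wrist"); cv2.imwrite("pics/w11.png",p["image"][:,:,::-1])
o=bot.get_obs();print(o['ee_pos'],o['wrist_force'],o['opening'])
E
```

```text
[0.43341221 0.31604372 0.00048491] [-0.86526638 -0.63519814  5.76595896] 0.0523958058016054
```

View pics/s11.png

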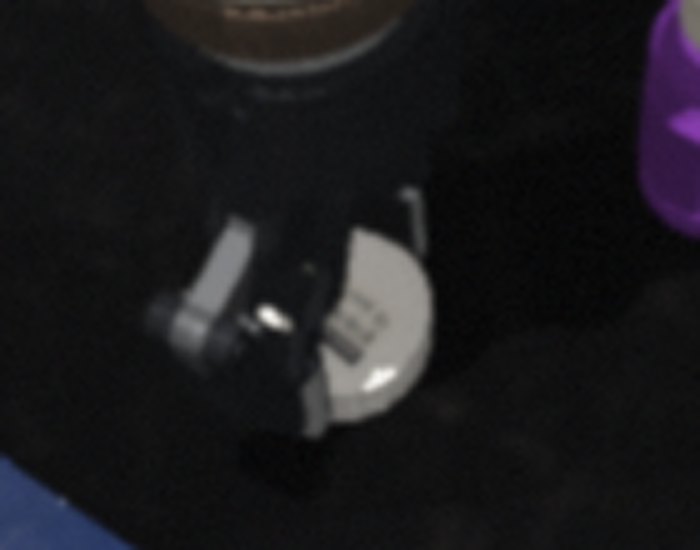

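View pics/w11.png

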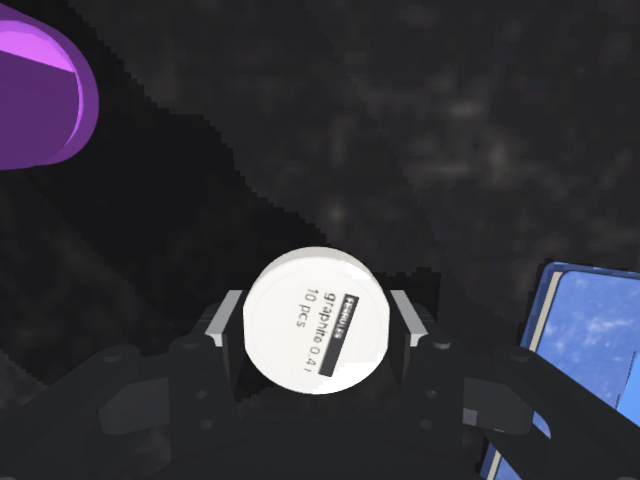

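>>> {"method": "step_arm", "body": {
  "dr": [
    [0,0,0],
    [0,0,0],
    [0,0,0],
    [0,0,0],
    [0,0,0],
    [0,0,0],
    [0,0,0],
    [0,0,0]
  ],
  "xyz": [
    [0,0,-0.2],
    [0,0,-0.6],
    [0,0,-1.2],
    [0,0,-1.9],
    [0,0,-2.6],
    [0,0,-3.2],
    [0,0,-3.5],
    [0,0,-3.6]
  ],
  "gripper": [0,0,0,0,0,0,0,0]
}}

```text
time: 31.95
ee_pos: [0.4335, 0.3161, 0.145]
tcp_rot: [179.9, 0.1, -180.0]
wrist_force: [0.7, -0.3, -1.1]
opening: 0.0521
```

>>> {"method": "step_arm", "body": {
  "dr": [
    [0,0,0],
    [0,0,0],
    [0,0,0],
    [0,0,0],
    [0,0,0],
    [0,0,0],
    [0,0,0],
    [0,0,0]
  ],
  "xyz": [
    [0,-0.4,0],
    [-0.1,-1.2,0],
    [-0.2,-2.2,0],
    [-0.3,-3.2,0],
    [-0.4,-4.2,0],
    [-0.5,-5.2,0],
    [-0.6,-6.2,0],
    [-0.7,-7.2,0]
  ],
  "gripper": [0,0,0,0,0,0,0,0]
}}

```text
time: 32.75
ee_pos: [0.4599, 0.0255, 0.1422]
tcp_rot: [-180.0, -0.1, -180.0]
wrist_force: [0.8, 0.1, -0.6]
opening: 0.0525
```

>>> {"method": "step_arm", "body": {
  "dr": [
    [0,0,0],
    [0,0,0],
    [0,0,0],
    [0,0,0],
    [0,0,0],
    [0,0,0],
    [0,0,0],
    [0,0,0]
  ],
  "xyz": [
    [-0.07,-1.0,0],
    [-0.14,-2.0,0],
    [-0.21,-3.0,0],
    [-0.28,-4.0,0],
    [-0.35,-5.0,0],
    [-0.41,-6.0,0],
    [-0.46,-6.8,0],
    [-0.46,-7.07,0]
  ],
  "gripper": [0,0,0,0,0,0,0,0]
}}

```text
time: 33.55
ee_pos: [0.4781, -0.2577, 0.1418]
tcp_rot: [180.0, -0.1, 179.9]
wrist_force: [0.1, 0.7, -0.6]
opening: 0.0521
```

>>> {"method": "step_arm", "body": {
  "dr": [
    [0,0,0],
    [0,0,0],
    [0,0,0],
    [0,0,0],
    [0,0,0],
    [0,0,0],
    [0,0,0],
    [0,0,0]
  ],
  "xyz": [
    [0,0,0.2],
    [0,0,0.7],
    [0,0,1.3],
    [0,0,1.9],
    [0,0,2.3],
    [0,0,2.6],
    [0,0,2.7],
    [0,0,2.7]
  ],
  "gripper": [0,0,0,0,0,0,0,0]
}}

```text
time: 34.35
ee_pos: [0.4793, -0.2543, 0.0353]
tcp_rot: [180.0, -0.0, -179.9]
wrist_force: [0.3, -0.1, 0.7]
opening: 0.0526
```

```bash
python3 - <<'E'
from h import *
p=bot.camera("side"); cv2.imwrite("pics/s12.png",cv2.resize(p["image"][130:250,270:430],None,fx=4,fy=4,interpolation=cv2.INTER_CUBIC)[:,:,::-1])
p=bot.camera("wrist"); cv2.imwrite("pics/w12.png",p["image"][:,:,::-1])
o=bot.get_obs();print(o['ee_pos'],o['wrist_force'],o['opening'])
E
```

```text
[ 0.47999075 -0.25492465  0.03646899] [ 0.03830652  0.57269611 -0.66904457] 0.05251503208262976
```

View pics/s12.png

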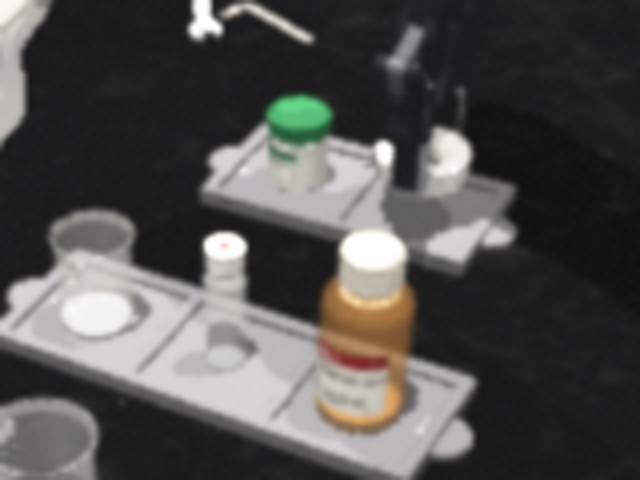

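View pics/w12.png

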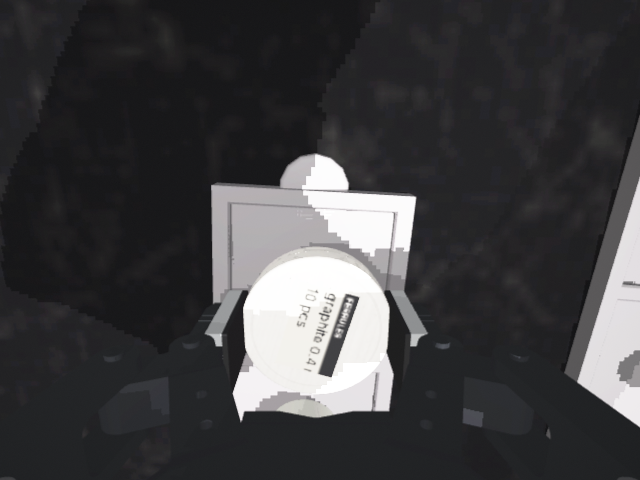

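>>> {"method": "step_arm", "body": {
  "dr": [
    [0,0,0],
    [0,0,0],
    [0,0,0],
    [0,0,0],
    [0,0,0],
    [0,0,0],
    [0,0,0],
    [0,0,0]
  ],
  "xyz": [
    [0.02,-0.05,0.2],
    [0.02,-0.05,0.4],
    [0.02,-0.05,0.52],
    [0.02,-0.05,0.62],
    [0.02,-0.05,0.68],
    [0.02,-0.05,0.7],
    [0.02,-0.05,0.7],
    [0.02,-0.05,0.7]
  ],
  "gripper": [0,0,0,0,0,0,0,0]
}}

```text
time: 35.25
ee_pos: [0.479, -0.2571, 0.0079]
tcp_rot: [-180.0, 0.0, -180.0]
wrist_force: [0.3, 0.3, 0.2]
opening: 0.0524
```

>>> {"method": "step_arm", "body": {
  "dr": [
    [0,0,0],
    [0,0,0],
    [0,0,0],
    [0,0,0],
    [0,0,0],
    [0,0,0],
    [0,0,0],
    [0,0,0]
  ],
  "xyz": [
    [0,0,0.02],
    [0,0,0.02],
    [0,0,0.02],
    [0,0,0.02],
    [0,0,0.02],
    [0,0,0.02],
    [0,0,0.02],
    [0,0,-0.2]
  ],
  "gripper": [0,0,1,1,1,1,1,1]
}}

```text
time: 36.05
ee_pos: [0.4781, -0.2566, 0.0149]
tcp_rot: [179.9, -0.1, -180.0]
wrist_force: [0.4, -0.2, 0.7]
opening: 0.0849
```

>>> {"method": "step_arm", "body": {
  "dr": [
    [0,0,0],
    [0,0,0],
    [0,0,0],
    [0,0,0],
    [0,0,0],
    [0,0,0],
    [0,0,0],
    [0,0,0]
  ],
  "xyz": [
    [0,0,-0.7],
    [0,0,-1.4],
    [0,0,-2.3],
    [0,0,-3.2],
    [0,0,-4.0],
    [0,0,-4.6],
    [0,0,-4.9],
    [0,0,-5.0]
  ],
  "gripper": [1,1,1,1,1,1,1,1]
}}

```text
time: 36.85
ee_pos: [0.4792, -0.2572, 0.2171]
tcp_rot: [-179.9, 0.1, -180.0]
wrist_force: [-0.4, 0.6, -0.1]
opening: 0.0855
```

```bash
python3 - <<'E'
from h import *
P3=dict(P)
for n in ("side","scene","wrist"):
    p=bot.camera(n)
    crop={'side':p["image"][120:300,210:430],'scene':p["image"][180:330,290:510],'wrist':p['image']}[n]
    f=1 if n=='wrist' else 3.5
    cv2.imwrite(f"pics/{n}13.png",cv2.resize(crop,None,fx=f,fy=f,interpolation=cv2.INTER_CUBIC)[:,:,::-1])
    if n!='wrist':
        for k,x0 in (('headspace_vial',(.526,-.0765)),('small_beaker',(.608,-.083)),('amber_bottle',(.4445,-.07)),('septa_jar',(.56,-.2616)),('ferrule_tin',(.478,-.257)),('large_beaker',(.549,.0835)),('brass_union',None)):
            z0=0 if k=='large_beaker' else .006
            for d in bot.regions_of(p,k)[:2]:
                e=box2e(d['box'])
                if x0 is None: print(n,k,round(d['p'],2),np.round(d['box'],1)); continue
                x,r=fit(k,[(p,e)],x0,z0); print(n,k,round(d['p'],2),x.round(4),'exp',x0,r.round(1))
E
```

```text
side headspace_vial 0.63 [ 0.5239 -0.0708] exp (0.526, -0.0765) [ 2.4 -2.2 -2.4  2. ]
side small_beaker 0.76 [ 0.6038 -0.0801] exp (0.608, -0.083) [-0.3 -0.6  0.3  0.5]
side small_beaker 0.55 [ 0.451  -0.2205] exp (0.608, -0.083) [50.8  3.  -6.5 -1.9]
side amber_bottle 0.82 [ 0.4451 -0.0644] exp (0.4445, -0.07) [ 1.1 -0.1 -1.   0.1]
side amber_bottle 0.62 [0.345  0.2228] exp (0.4445, -0.07) [ 1.8  0.1 -1.6 -0. ]
side septa_jar 0.72 [ 0.5591 -0.2568] exp (0.56, -0.2616) [-1.7  0.4  1.6 -0.5]
side ferrule_tin 0.67 [ 0.4748 -0.2559] exp (0.478, -0.257) [-0.2 -1.   0.2  0.9]
side large_beaker 0.84 [0.5502 0.0836] exp (0.549, 0.0835) [-0.3  3.3  0.4 -2.5]
side brass_union 0.49 [329.8 287.   18.9  10. ]
side brass_union 0.48 [362.6 212.2  24.5  48.9]
scene headspace_vial 0.8 [ 0.5291 -0.0827] exp (0.526, -0.0765) [ 1.3 -0.3 -1.2  0.3]
scene small_beaker 0.84 [ 0.6073 -0.0824] exp (0.608, -0.083) [-1.1 -0.8  1.   0.6]
scene small_beaker 0.57 [ 0.4579 -0.0697] exp (0.608, -0.083) [ 0.5 14.5 -0.5 -3.4]
scene amber_bottle 0.82 [0.3503 0.2109] exp (0.4445, -0.07) [ 0.9 -1.9 -1.   1.6]
scene amber_bottle 0.62 [ 0.4468 -0.0714] exp (0.4445, -0.07) [ 0.3 -2.1 -0.3  1.6]
scene septa_jar 0.58 [ 0.5576 -0.2637] exp (0.56, -0.2616) [-3.2 -1.9  2.9  1.4]
scene septa_jar 0.57 [0.6198 0.3485] exp (0.56, -0.2616) [-0.  -4.8  0.   3.1]
scene ferrule_tin 0.76 [ 0.4725 -0.2549] exp (0.478, -0.257) [ 0.7 -1.4 -0.6  1.3]
scene large_beaker 0.8 [0.5481 0.0871] exp (0.549, 0.0835) [-1.2 -0.2  1.2  0.1]
scene brass_union 0.69 [374.2 248.8  14.5  38.9]
```

View pics/side13.png

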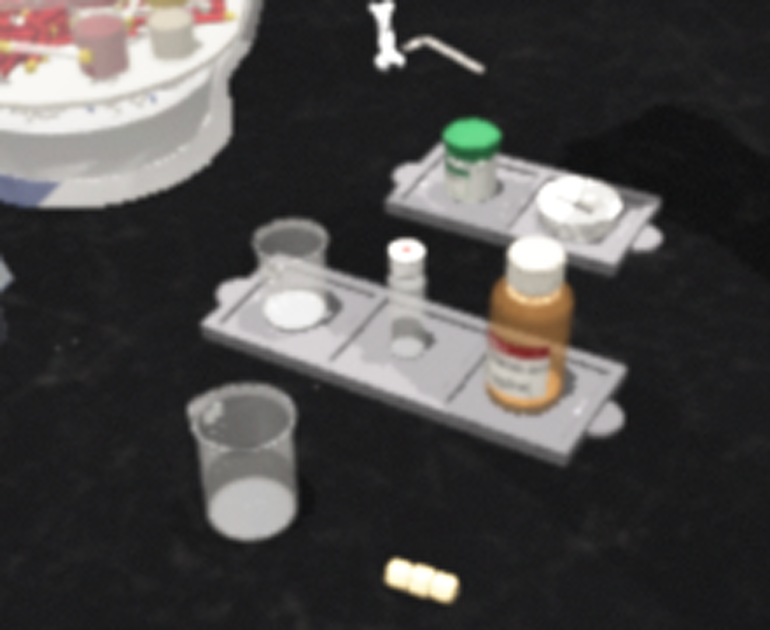

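View pics/scene13.png

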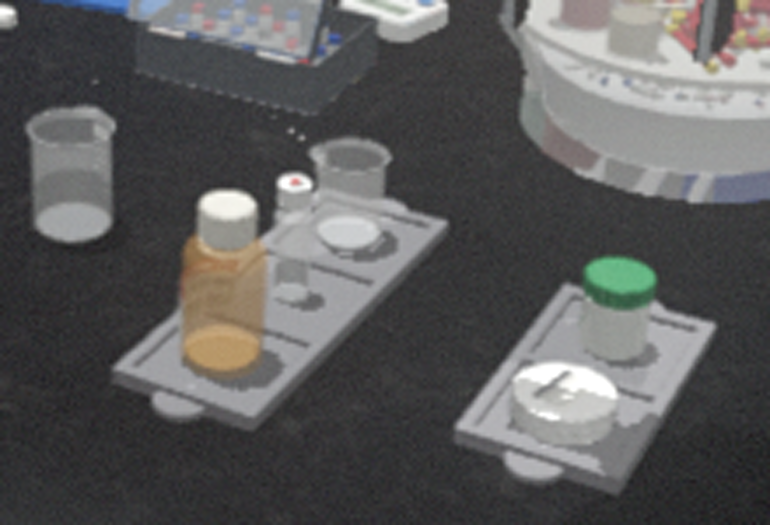

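View pics/wrist13.png

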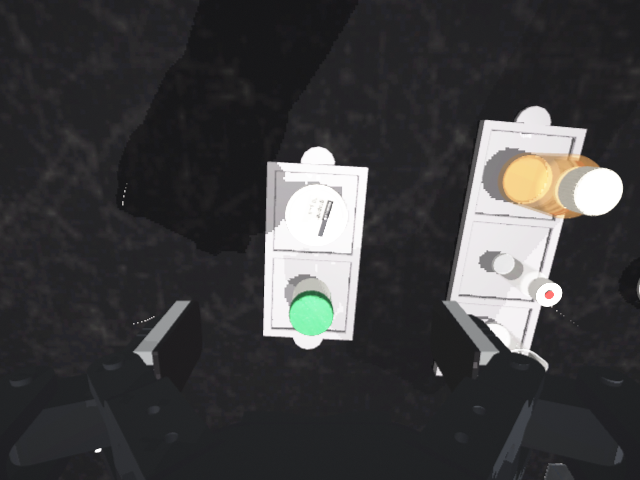

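All five items stand upright in their wells, and the large beaker and union haven't moved. Handing in.

```bash
python3 - <<'E'
from workcell import bot
print(bot.job_done(), bot.get_obs()['time'])
E
```

```text
the job is handed in; nothing more can be done
the job is handed in; nothing more can be done
```

I made up both kits and handed the job in at about 37 s, well under the 115 s limit; the system reports no verdict.

- **Three-well tray:** the amber bottle is in the well nearest the robot, the headspace vial in the middle one and the smaller beaker in the far one.
- **Two-well tray:** the ferrule tin is in the near well and the septa jar in the far one.

**Positions:** in the last pictures each item looked upright, on its well floor and near the middle. Fits from the side and scene cameras put all five within about 6–7 mm of their well centres, against the 15 mm allowed. The two cameras disagreed by up to about 12 mm on the vial, in opposite directions. I put that down to a poor fit on clear glass, because the gripper released it within about 1 mm of the well centre.

**Left alone:** the larger beaker fitted to within 4 mm of its start. The brass union moved only about 2 pixels in the side view. In the scene view the network's "union" match was really the amber bottle, so that camera gave no check on it. The purple bottle and the red jar were not touched.

**Robot:** it ended open and clear, about 0.2 m above the work surface.

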